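Prop a bracelet blank on the soldering block with a lab jack

ROBOT

A 6-joint arm with a two-finger parallel gripper is mounted at the origin on a cart in front of the work surface, level with it; the furniture and walls round the work are solid. World frame = base frame: x ahead of the robot, y to its left, z up, the work surface at z = 0. Lengths are in mm, angles in rad, forces in N, time in s.
With the tool pointing down it reaches from about 400 to 825 mm from the base axis. Payload 7 kg.
Tool frame: the origin (TCP) lies at the very end of the fingers, on their centre line; the grasp point (between the pads) lies 19 mm behind it (arm.hold_point_z is the distance from the TCP to the grasp point, in mm); z points along the fingers, y is the direction in which the jaws open and shut (so a half turn about z gives the same grasp; the last joint's range is limited). The gripper opens to 85 mm and grips with 20 to 120 N. Pads are 22 mm wide; open, the fingers measure 114 mm over their backs; the gripper's body (76 mm by 85 mm) begins 54 mm behind the grasp point. The pads swing forward as they close: fully open they stand 13 mm farther back than shut.
Start: joints at [1.619, 0.359, 0.012, 0, -1.224, -0.288], TCP at [160.329, 655.66, 231.302] pointing down, gripper open.
Joint ranges: [-3.07, 3.07], [-1.43, 2.12], [-1.02, 1.25], [-3.03, 1.67], [-3.05, -0], [-3.03, 3.03]. Speed limits (rad/s): [2.39, 2.39, 3.01, 3.14, 3.14, 3.14].

INTERFACE

Orientations are given as a unit quaternion [w, x, y, z].
In Python, from rig import arm, imaging, job gives the robot as it stands.
- The arm moves only by the tool move_arm, never from a script. Its argument "commands" is a list that holds one entry, the list of rows, each a list of 5 numbers: the opening, from 0 (shut) to 1 (fully open), then the shift along the tool's x, y, z in mm, then the turn about the tool's z in rad. A call has 1 to 20 rows; each row is the pose to reach, as a shift and turn from the pose commanded when the call began, along the tool's axes at that moment; what a row does not reach only later rows make up. A row lasts 1/10 s, in which the tool goes at most 50 mm and 8.59 degrees, less where a joint would pass 70% of its speed; a pose out of reach is approached as far as the arm can. A call with a gripper value outside its range is refused whole. The fingers move at their own pace and stop on an object; "force" is the grip in N (left out, the last holds). Time passes only in rows, so rows that repeat a pose let the fingers close. It gives the time, the measured TCP pose, the force and the opening at its end, in the units of the state.
- arm.sense(): the state, without advancing time (a new reading comes with each control period).
- imaging.capture(name): name is "side" or "top" or "wrist"; returns a dict with "image" (420x560x3 uint8, blue, green, red), "fx", "fy", "cx", "cy" (pixels), "R" (3x3) and "t" (3): a world point X has camera coordinates R X + t. Camera axes: x right, y down, z forward; pixel columns grow to the right and rows downward; lengths in mm; the calibration is good to about 2 mm. A picture is of the moment at which its call begins. There is no depth.
- job.close_job(): hands the job in, once; it reports no verdict.
The state is a dict: "t": time; "q": joint angles; "qd": joint speeds; "joint_torque": joint torques, N m; "tool_pos": TCP position; "eef_rot": TCP orientation; "force": force on the tool from outside, world axes, zero at the start; "wrist_torque": the same for the moment, N m; "gripper_width": opening from 0.0 (shut) to 1.0 (fully open).
Only numpy, scipy, OpenCV 4.12 (cv2) and the standard library are available. Lean on these libraries where they do the work, as an engineer would, in place of code of your own. Each camera call takes 0.05 s, during which the arm holds its last target.

TASK

The brass bracelet blank held out over the lab jack by the third hand has to be propped before soldering. Slide the grey soldering block in under the blank, lay it flat, square and centred on the jack's platform and let go of it; then turn the jack's knob to raise the block until it just bears against the underside of the blank, without pushing the blank up noticeably. Do not bump the third hand, its magnifier or the blank, and leave the other tools where they are.

Things in the scene. Friction and masses are not known exactly. Their poses are not given: they have to be found in the camera images.
- solder_block: grey soldering block, a loose slab 100 x 68 x 24 mm, 0.11 to 0.21 kg, with a dark round spot on top; origin at the centre of its underside, x along the 100 mm side, z up. At the start it lies flat on the bench
- lab_jack: screw lab jack with scissor arms, fixed to the bench: grey base 124 mm (x) by 102 mm (y), top of the base frame 64 mm above the bench; origin at the centre of its underside on the bench, z up, x points from the knob end to the back, so the knob sticks out to -x
- jack_top (a point): centre of the upper face of the jack's aluminium platform (128 mm along x by 106 mm along y, axes as lab_jack). It rises straight up as the knob is turned and stays where it is left
- jack_knob (a joint): angle of the jack's knob in rad, 0 to 8, 0 = platform lowest. Growing (clockwise as seen from the robot's side looking at the knob, a positive turn about lab_jack's x axis) raises the platform by 2.5 mm per rad. Turning it takes about 0.12 N m; it does not run back when let go
- knob_center (a point): centre of the black fluted knob: a cylinder of 39 mm diameter, 28 mm long, its axis level along lab_jack's x, 52 mm above the bench and 118 mm in front of the jack's centre; only a 10 mm shaft and a brass boss of 22 mm diameter lie in the 40 mm between knob and platform edge. It can be gripped across its diameter from above or from a slant, anywhere round it
- third_hand: third hand standing on the bench at the +y side of the jack, fixed: round iron foot of 86 mm diameter, upright 10 mm rod 270 mm high; origin under the rod on the bench. Two rods reach from it to its -y side over the jack: the lower one carries the tweezers with the blank, the upper one the magnifier
- blank_under (a point): point on the underside of the brass bracelet blank (28 mm along lab_jack's x, 158 mm along y, 3 mm thick, level) that lies over about the middle of the platform; the blank's free end is 53 mm farther to -y. At the start it is 31 to 36 mm above the platform. The tweezers are springy: pushed up, the blank rises level at about 1 N per mm
- lens_center (a point): centre of the magnifier: a level round lens of 98 mm outer diameter and 8 mm thickness, about 88 mm above the blank and 14 mm behind its centre line; it keeps an upright gripper from coming over the platform
- bench_block: square steel block, bystander, 75 x 75 x 18 mm, origin at the centre of the underside
- bracelet_blank: the brass bracelet blank with its tweezers (see blank_under); origin in the collar of the lower rod on the third hand
- flux_bottle: small glass bottle with brushes standing in it, behind the jack, bystander, 42 x 47 mm, 133 mm high, origin at the centre of its underside
- dapping_block: steel cube with round hollows, bystander, 45 mm, origin at the centre of its underside
Not all that is in view belongs to the job. What is shaped like the solder_block but green is not meant. Leave any turquoise look-alike of the lab_jack alone.

How it is judged (in metres and radians):
On the way, in this order (a step that is already met when the one before it is completed fails the run):
1. the soldering block lies flat, centred and square on the platform, let go, not yet lifting the blank (x of solder_block in the frame of jack_top between -0.02 and 0.02 m and y of solder_block in the frame of jack_top between -0.018 and 0.018 m and z of solder_block in the frame of jack_top between -0.003 and 0.003 m and angle between the x axis of solder_block and the x axis of lab_jack, either way round below 0.25 rad and angle between solder_block's own z axis and vertical below 0.05 rad and contact force between the fingers and solder_block below 0.1 N), for 0.3 s.
2. the raised block bears lightly against the underside of the blank (contact force between solder_block and bracelet_blank above 0.15 N and distance of blank_under from where it was at the start of the episode below 0.003 m), for 0.3 s.
At the end, for the whole second after the job is handed in: The block lies flat on the platform, its centre within 20 mm (along the jack) and 18 mm (across) of the platform centre, square within 0.25 rad, and bears on the underside of the blank with over 0.15 N while the blank is raised less than 3 mm from where it hung; all at rest (all of step 2 and x of solder_block in the frame of jack_top between -0.02 and 0.02 m and y of solder_block in the frame of jack_top between -0.018 and 0.018 m and z of solder_block in the frame of jack_top between -0.003 and 0.003 m and angle between the x axis of solder_block and the x axis of lab_jack, either way round below 0.25 rad and angle between solder_block's own z axis and vertical below 0.05 rad and linear speed of solder_block below 0.01 m/s); the robot touches nothing.
It fails at once if the blank is pushed up by more than 8 mm (distance of blank_under from where it was at the start of the episode above 0.008 m).
It fails at once if the robot bumps the third hand, its magnifier or the blank (more than 4 N) (contact force between any of the fingers, the arm and third_hand above 4 N).
It fails at once if the block is rammed against the third hand or the blank (more than 10 N) (contact force between solder_block and third_hand above 10 N).
It fails at once if another tool is shifted by more than 30 mm (distance of any of flux_bottle, dapping_block, bench_block from where it was at the start of the episode above 0.03 m).
It also fails if it takes over 72 s, if anything falls off the work surface, if the arm or the gripper's body presses on something with over 40 N, if the wrist force passes 120 N, or if a joint passes its speed limit or range.

## Working session

There is one attempt and no reset: what is moved stays moved. The work goes in short steps, Python scripts to look and compute and a tool call to move; the robot and the scene stay as the last step left them, time stands still between calls to the robot, and variables do not carry over. Pictures are saved under pics/ and viewed, and the job is handed in when it is done.

Besides the shell and the picture viewer there is one more tool, called after "Request:" as name(argument=value, ...), one argument or row to a line, values as JSON. move_arm: Moves the arm, as the interface text tells. Its arguments: {"type":"object","properties":{"commands":{"type":"array","items":{"type":"array","items":{"type":"array","items":{"type":"number"}}}},"force":{"type":"number"}},"required":["commands"]}

```bash
ls; mkdir -p pics
python3 - <<'E'
from rig import arm, imaging, job
import cv2
for n in ("side","top","wrist"):
    c=imaging.capture(n); cv2.imwrite(f"pics/{n}0.png",c["image"]); print(n,c["fx"],c["cx"],c["cy"],c["R"],c["t"])
s=arm.sense();print(s, arm.hold_point_z)
E
```

```text
pics
side 539.8669698577123 280.99577087755665 203.35646506826274 [[ 0.94214741 -0.33449686 -0.02168198]
 [-0.17285072 -0.42939564 -0.8864209 ]
 [ 0.28719486  0.8388869  -0.46237201]] [-513.5202478   309.66494123 1510.49054143]
top 525.5245768396187 283.22229889611884 212.9770831608092 [[ 0.21222072 -0.97714886  0.01193591]
 [-0.8538498  -0.19135511 -0.48406997]
 [ 0.47529242  0.0925382  -0.87494788]] [  62.54010561  612.4072826  1775.82430421]
wrist 328.34539848532387 282.2694563319064 216.90358186630198 [[-0.23768376 -0.97133938  0.00249846]
 [-0.91760891  0.22537824  0.32741188]
 [-0.31859115  0.07552788 -0.94487842]] [675.85203557 -42.45884505 381.97328876]
{'t': 0.15, 'q': array([ 1.61908261e+00,  3.59270366e-01,  1.12634096e-02, -2.53540082e-04,
       -1.22406856e+00, -2.88094778e-01]), 'qd': array([ 0.00039575, -0.00245205,  0.00084705,  0.00065567, -0.00018412,
        0.00103264]), 'joint_torque': array([ 6.53263282e-05, -5.83872235e+01,  2.93651712e+01,  6.94048896e+00,
       -4.26183760e-03, -5.22044019e-06]), 'tool_pos': array([160.26653572, 655.33185899, 230.54546015]), 'eef_rot': array([ 6.50523121e-04,  9.92814721e-01, -1.19659964e-01, -1.04490707e-05]), 'force': array([-0.02584228, -0.43535122, -0.16202043]), 'wrist_torque': array([ 0.02484226,  0.04300586, -0.03194118]), 'gripper_width': 0.9971063398556476} 18.700000000000003
```

View pics/side0.png

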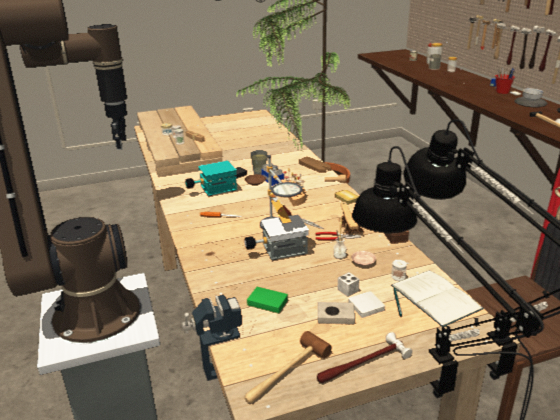

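View pics/top0.png

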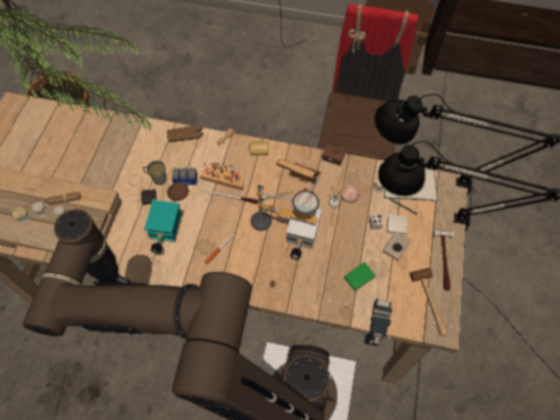

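View pics/wrist0.png

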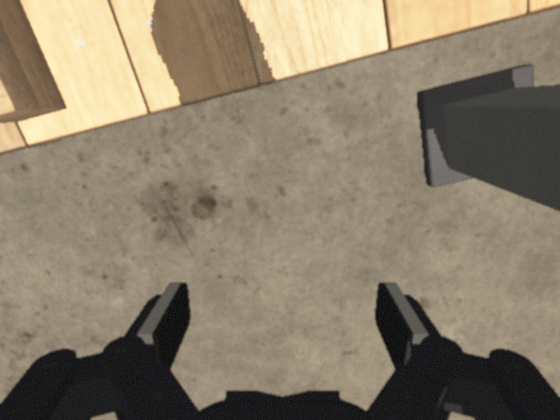

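The side view shows the jack at about (285,237) with its knob at (251,242), the grey block with its dark spot at (336,312), and the green decoy at (267,300). In the top view the jack is at (302,232), the knob at (296,254) and the block at (397,246). I'll zoom in and measure.

```bash
cat > h.py <<'E'
import numpy as np, cv2
from rig import arm, imaging, job
from scipy.spatial.transform import Rotation as Ro
def ray(c,u,v):
    R=np.array(c["R"]);t=np.array(c["t"]);o=-R.T@t
    d=R.T@np.array([(u-c["cx"])/c["fx"],(v-c["cy"])/c["fy"],1.]);return o,d/np.linalg.norm(d)
def onz(c,u,v,z):
    o,d=ray(c,u,v);return o+d*(z-o[2])/d[2]
def proj(c,X):
    p=np.array(c["R"])@np.asarray(X,float)+np.array(c["t"]);return c["fx"]*p[0]/p[2]+c["cx"],c["fy"]*p[1]/p[2]+c["cy"]
def tri(a,b):
    A=np.zeros((3,3));y=np.zeros(3)
    for o,d in (a,b):
        P=np.eye(3)-np.outer(d,d);A+=P;y+=P@o
    return np.linalg.solve(A,y)
def crop(c,x0,y0,w,h,k,name):
    cv2.imwrite(name,cv2.resize(c["image"][y0:y0+h,x0:x0+w],None,fx=k,fy=k,interpolation=cv2.INTER_CUBIC))
E
python3 - <<'E'
from h import *
s=imaging.capture("side");t=imaging.capture("top")
crop(s,230,170,140,110,5.5,"pics/s1.png");crop(t,230,170,140,110,5.5,"pics/t1.png")
a=s["image"][280:340,300:400];b=t["image"][200:280,360:440]
cv2.imwrite("pics/b1.png",np.hstack([cv2.resize(a,(600,360)),cv2.resize(b,(480,480))[:360]])[:, :800] if 0 else cv2.resize(a,(600,360),interpolation=2))
cv2.imwrite("pics/b2.png",cv2.resize(b,(480,480),interpolation=2))
for n,c,u,v,z in [("block s",s,336,312,24),("block t",t,397,246,24),("knob s",s,251,242,52),("knob t",t,296,254,52),("plat s",s,284,227,80),("plat t",t,302,231,80)]:
    print(n,onz(c,u,v,z))
E
```

```text
block s [ 611.67619874 -258.15141066   24.        ]
block t [ 611.06769623 -251.00455799   24.        ]
knob s [489.33917767 127.75630236  52.        ]
knob t [480.75442429 120.03237137  52.        ]
plat s [604.59042977 133.24658759  80.        ]
plat t [566.27039535 115.35543738  80.        ]
```

View pics/s1.png

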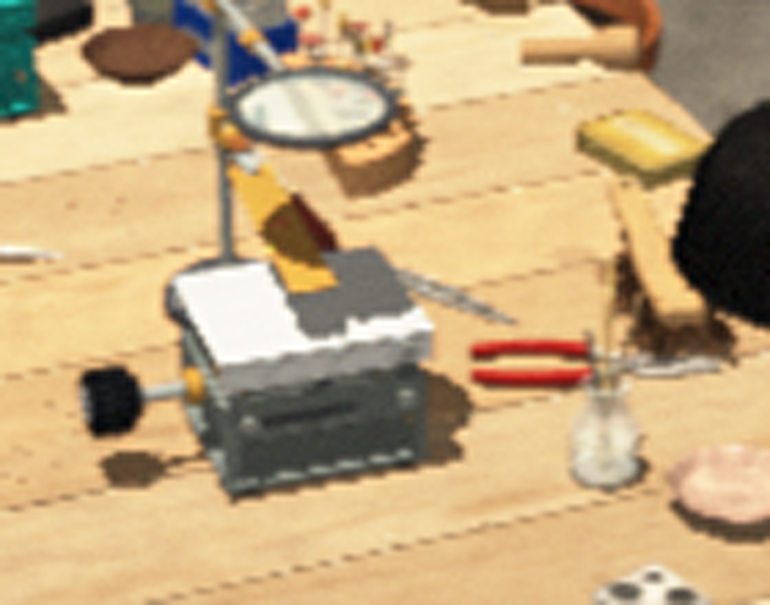

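View pics/t1.png

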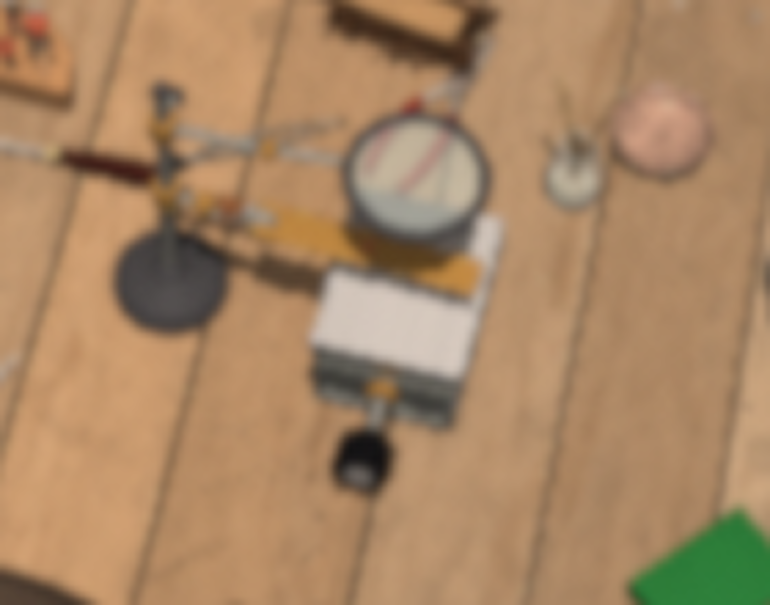

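View pics/b1.png

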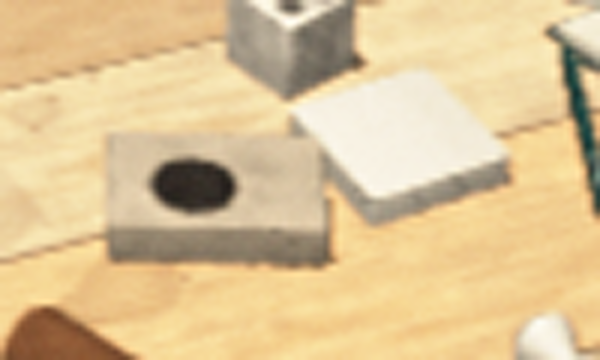

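View pics/b2.png

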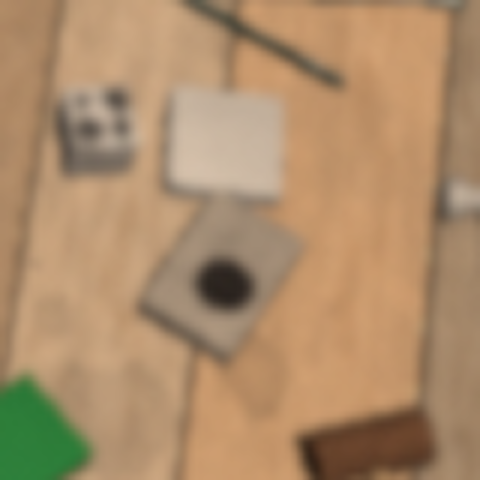

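Run:
```python
from h import *
s=imaging.capture("side");t=imaging.capture("top");w=imaging.capture("wrist");st=arm.sense()
q=st["eef_rot"];T=Ro.from_quat([q[1],q[2],q[3],q[0]]).as_matrix();p=st["tool_pos"]
R=np.array(w["R"]);cp=-R.T@np.array(w["t"])
print("tool axes",T.round(3).tolist());print("cam in tool",T.T@(cp-p),"axis in tool",T.T@R[2], "img right in tool",T.T@R[0])
for nm,c,P,k,o in [("top",t,[(215,190),(303,240),(232,345),(140,300)],6,(360,200)),("side",s,[(108,133),(320,138),(328,232),(110,228)],6,(300,280))]:
    X=np.array([onz(c,o[0]+u/k,o[1]+v/k,24) for u,v in P]);print(nm,X.round(1).tolist(),X.mean(0).round(1),[round(np.linalg.norm(X[i]-X[i-1])) for i in range(4)])
k=5.5;o=(230,170)
f=lambda c,u,v:ray(c,o[0]+u/k,o[1]+v/k)
# platform front corners, +y and -y; back -y
for n,a,b in [("pf+y",(175,290),(312,343)),("pf-y",(222,362),(465,378)),("pb-y",(435,322),(500,218)),("knob face",(95,402),(355,470)),("knob c",(112,402),(363,452)),("lens",(315,107),(417,175)),("blank end front",(290,290),(472,297)),("blank end back",(338,283),(483,262))]:
    print(n,tri(f(s,*a),f(t,*b)).round(1))
```

```text
tool axes [[0.971, -0.238, -0.0], [-0.238, -0.971, -0.0], [0.0, 0.0, -1.0]]
cam in tool [  85.0517087    -1.96571838 -142.59995182] axis in tool [-0.32754782  0.00103393  0.94483404] img right in tool [-8.82319493e-05  9.99999363e-01 -1.12488303e-03]
top [[671.9, -239.8, 24.0], [648.2, -299.4, 24.0], [564.1, -262.5, 24.0], [582.7, -201.6, 24.0]] [ 616.7 -250.8   24. ] [97, 64, 92, 64]
side [[583.0, -201.5, 24.0], [672.5, -240.0, 24.0], [646.2, -301.0, 24.0], [557.5, -264.0, 24.0]] [ 614.8 -251.6   24. ] [67, 97, 66, 96]
pf+y [541.6 169.5  90.7]
pf-y [534.4  62.5 101.4]
pb-y [662.7  61.5 100. ]
knob face [474.8 124.2  52.5]
knob c [486.4 121.4  52.9]
lens [612.2 116.8 222.1]
blank end front [577.7  68.1 135.9]
blank end back [605.7  65.7 135.8]
```

Jack centre is about (603,118) and roughly axis-aligned, with the platform at z≈100 and the blank's underside at ≈134. The block centre is (615.7,-251.2), yaw -0.405, and both views agree. The tool stays vertical, so I will grip the block at its near end and finish the placement by pushing. First I move in for a close wrist look, with the camera on the robot side.

Request:
move_arm(
  commands=[
    [[1, 20, 23, 0, 0.145], [1, 40, 46, 0, 0.29], [1, 60, 68, 0, 0.435], [1, 80, 91, 0, 0.58], [1, 100, 114, 0, 0.725], [1, 120, 137, 0, 0.87], [1, 140, 159, 0, 1.015], [1, 160, 182, 0, 1.16], [1, 180, 205, 0, 1.305], [1, 200, 228, 0, 1.45], [1, 220, 250, 0, 1.595], [1, 240, 273, 0, 1.74], [1, 260, 296, 0, 1.885], [1, 280, 319, 0, 2.03], [1, 300, 341, 0, 2.175], [1, 320, 364, 0, 2.32], [1, 340, 387, 0, 2.465], [1, 360, 410, 0, 2.61], [1, 380, 433, 0, 2.755], [1, 400, 455, 0, 2.9]],
  ],
)

```text
t: 2.4
tool_pos: [441.2, 117.5, 231.7]
eef_rot: [0.0, 0.002, 1.0, 0.0]
force: [0.8, 0.2, 0.1]
gripper_width: 1.003
```

Request:
move_arm(
  commands=[
    [[1, 0, 0, 0, 0], [1, 0, 0, 0, 0], [1, 0, 0, 0, 0], [1, 0, 0, 0, 0]],
  ],
)

```text
t: 2.8
tool_pos: [440.6, 119.3, 231.4]
eef_rot: [0.0, -0.002, 1.0, 0.0]
force: [0.8, -0.5, -0.6]
gripper_width: 0.998
```

Run:
```python
from h import *
w=imaging.capture("wrist");cv2.imwrite("pics/w1.png",w["image"]);import pickle;pickle.dump(w,open("w1.pkl","wb"))
cv2.imwrite("pics/w1b.png",cv2.resize(w["image"],(800,600),interpolation=2))
s=arm.sense();print(s["t"],s["q"],s["tool_pos"],s["eef_rot"],s["force"])
```

```text
2.85 [ 6.98151835e-01 -1.02030295e-02 -4.45939899e-01 -2.62406037e-05
 -1.13482039e+00 -2.26524223e+00] [440.59711239 119.35023477 231.3885274 ] [ 8.40787331e-05 -1.84742318e-03  9.99998286e-01  8.57905008e-05] [-0.57848266 -0.34599801 -0.52116352]
```

View pics/w1b.png

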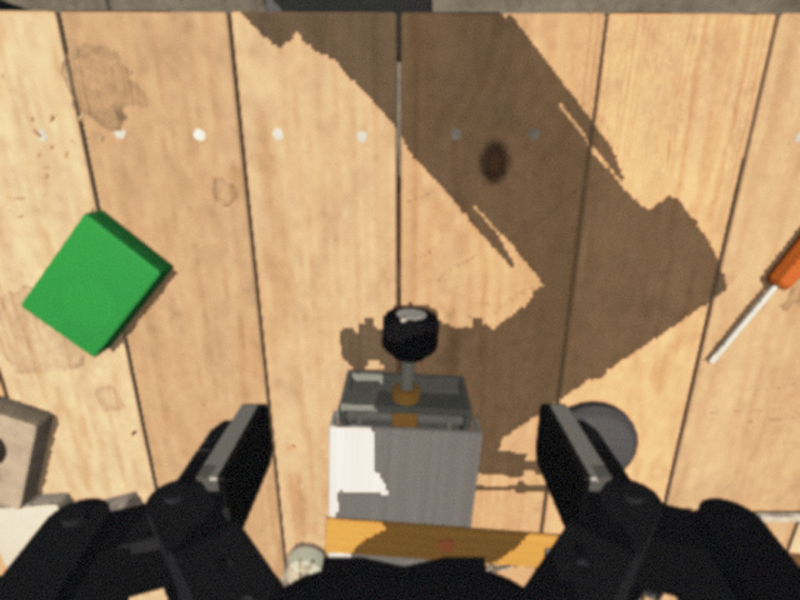

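Wrist view, at 800x600 scale: the knob is at (411,335), the platform's front edge runs from (331,426) to (480,430), and the brass blank runs across from (327,519) to (558,535). The green decoy is on the left, and the grey block's end is at (20,455).

Run:
```python
from h import *
import pickle
w=pickle.load(open("w1.pkl","rb"))
k=800/560
for n,u,v,z in [("pf-y",331,426,100),("pf+y",480,431,100),("side-y far",326,517,100),("side+y far",472,527,100),("blank tip front",327,518,134),("blank front +y",558,534,134),("blank tip back",327,553,134),("knob front top",411,314,60),("knob c",411,335,72),("shaft at knob",410,362,57),("shaft boss",405,395,57)]:
    print(n,onz(w,u/k,v/k,z).round(1))
crop(w,200,190,200,210,4,"pics/w1c.png") if 0 else cv2.imwrite("pics/w1c.png",cv2.resize(w["image"][200:400,210:400],None,fx=4,fy=3,interpolation=2)[:600])
```

```text
pf-y [535.5  72.3 100. ]
pf+y [539.  173.4 100. ]
side-y far [612.7  65.  100. ]
side+y far [621.4 172.3 100. ]
blank tip front [581.7  72.5 134. ]
blank front +y [594.  222.1 134. ]
blank tip back [610.7  71.1 134. ]
knob front top [469.  126.5  60. ]
knob c [480.2 126.4  72. ]
shaft at knob [508.1 126.1  57. ]
shaft boss [535.9 122.5  57. ]
```

View pics/w1c.png

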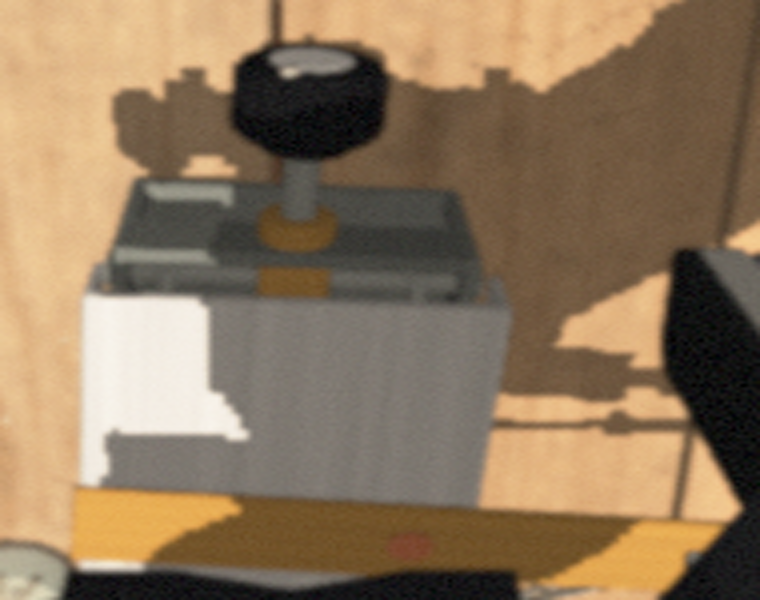

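Run:
```python
from h import *
import pickle
w=pickle.load(open("w1.pkl","rb"))
f=lambda u,v,z: onz(w,210+u/4,200+v/3,z)
for z in (96,100,104):
    a,b,c,d=[f(*p,z)[:2] for p in [(85,293),(512,306),(75,485),(478,505)]]
    print(z,a.round(1),b.round(1),c.round(1),d.round(1),"w",np.linalg.norm(b-a),"yaw front",-(b-a)[0]/(b-a)[1],"L",(c-a)[1]/(c-a)[0],"R",(d-b)[1]/(d-b)[0])
for n,u,v,z in [("knob front c",310,92,52),("knob l",234,110,52),("knob r",388,112,52),("shaft",300,195,57),("boss",297,228,60)]: print(n,f(u,v,z).round(1))
for z in (132,136):
  a,b,c=[f(*p,z) for p in [(75,487),(75,563),(730,525)]];print(z,a.round(1),b.round(1),c.round(1),(c-a)[0]/(c-a)[1])
```

```text
96 [537.5  71.2] [542.  176.2] [616.1  64.8] [624.5 172. ] w 105.08724011979801 yaw front -0.042848527665742125 L -0.08120483550636837 R -0.050571552586791996
100 [534.9  71.9] [539.3 175.4] [612.3  65.6] [620.6 171.3] w 103.57541360825034 yaw front -0.042848527665742216 L -0.08120483550636805 R -0.050571552586791954
104 [532.3  72.6] [536.7 174.6] [608.6  66.4] [616.8 170.5] w 102.06358709670265 yaw front -0.042848527665742334 L -0.08120483550636803 R -0.0505715525867917
knob front c [484.1 126.5  52. ]
knob l [491.  106.4  52. ]
knob r [491.6 147.3  52. ]
shaft [521.9 124.1  57. ]
boss [533.6 123.3  60. ]
132 [583.2  72.  132. ] [613.5  70.5 132. ] [597.4 224.8 132. ] 0.09277515268550404
136 [579.5  72.8 136. ] [609.3  71.3 136. ] [593.4 223.1 136. ] 0.09277515268550447
```

Run:
```python
from h import *
s=imaging.capture("side");t=imaging.capture("top")
for n,a,b in [("lamp1",(385,215),(403,172)),("lamp2",(437,172),(398,120)),("lampjoint",(458,165),(437,175)),("vise",(215,305),(382,310)),("bottle",(340,245),(335,200))]:
    print(n,tri(ray(s,*a),ray(t,*b)).round())
```

```text
lamp1 [ 779. -204.  265.]
lamp2 [ 960. -153.  335.]
lampjoint [ 802. -331.  402.]
vise [ 302. -215.  110.]
bottle [750.  16.  45.]
```

Request:
move_arm(
  commands=[
    [[1, -7, -18, 0, 0.02], [1, -14, -36, 0, 0.04], [1, -28, -71, 0, 0.08], [1, -42, -107, 0, 0.12], [1, -56, -142, 0, 0.16], [1, -70, -178, 0, 0.2], [1, -84, -213, 10, 0.24], [1, -98, -249, 25, 0.28], [1, -112, -284, 50, 0.32], [1, -126, -320, 70, 0.36], [1, -133, -342, 80, 0.4], [1, -139, -355, 90, 0.405], [1, -139, -355, 90, 0.405], [1, -139, -355, 90, 0.405]],
  ],
)

```text
t: 4.35
tool_pos: [580.5, -235.6, 141.2]
eef_rot: [-0.0, 0.2, 0.98, -0.0]
force: [-0.0, 0.0, 0.5]
gripper_width: 1.002
```

Run:
```python
from h import *
import pickle
w=imaging.capture("wrist");pickle.dump(w,open("w2.pkl","wb"))
cv2.imwrite("pics/w2.png",cv2.resize(w["image"],(800,600),interpolation=2))
s=arm.sense();q=s["eef_rot"];T=Ro.from_quat([q[1],q[2],q[3],q[0]]).as_matrix();print(s["t"],s["tool_pos"],np.arctan2(T[1,0],T[0,0]),s["force"])
```

```text
4.4 [ 580.66975306 -235.25949241  141.82713112] 2.73986975600219 [0.12735596 0.88791431 0.78539743]
```

View pics/w2.png

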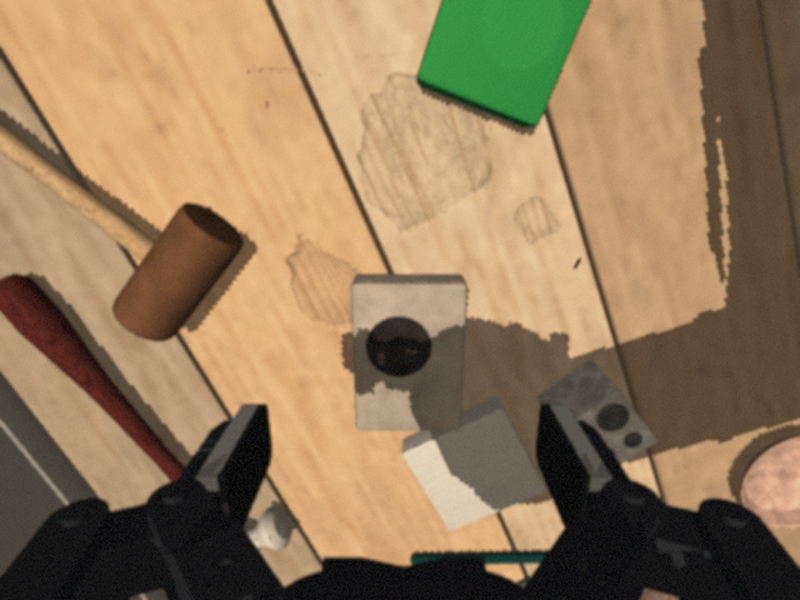

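The wrist view shows the block square to the image: near top edge at v≈282 (u 353–466), far edge at v≈430, dark spot at (398,346). The bench block touches only the far right end, so the near end is free to grip.

Run:
```python
from h import *
import pickle
w=pickle.load(open("w2.pkl","rb"));k=800/560
P=[onz(w,u/k,v/k,24) for u,v in [(353,283),(466,283),(463,430),(356,430)]]
s=arm.sense();q=s["eef_rot"];T=Ro.from_quat([q[1],q[2],q[3],q[0]]).as_matrix()
for p in P: print(p.round(1),"in tool",(T.T@(p-s["tool_pos"])).round(1))
print(np.mean(P,0), proj(w,s["tool_pos"]))
```

```text
[ 560.1 -256.4   24. ] in tool [ 10.7 -27.5 117.8]
[ 585.5 -196.5   24. ] in tool [ 10.7  37.5 117.8]
[ 676.9 -232.8   24. ] in tool [-87.6  39.9 117.9]
[ 650.  -296.3   24. ] in tool [-87.6 -29.1 117.9]
[ 618.14393708 -245.50654551   24.        ] (np.float64(279.1467867695448), np.float64(284.5070426504405))
```

The fingers' mid-line in the image is about 4 px right of where the calibration puts it, which explains a bias of about +4 mm in tool y. The corrected wrist result agrees with the stereo one. Descending to grip now.

Request:
move_arm(
  commands=[
    [[1, 0, 1, 30, 0], [1, 0, 1, 70, 0], [1, 0, 1, 110, 0], [1, 0, 1, 130, 0], [1, 0, 1, 140, 0], [1, 0, 1, 145, 0], [1, 0, 1, 145, 0], [0.5, 0, 1, 145, 0], [0.5, 0, 1, 145, 0], [0.5, 0, 1, 145, 0], [0.5, 0, 1, 145, 0], [0.5, 0, 1, 145, 0], [0.5, 0, 1, 145, 0], [0.5, 0, 1, 145, 0]],
  ],
  force=70,
)

```text
t: 5.8
tool_pos: [582.2, -235.2, -1.6]
eef_rot: [0.002, 0.2, 0.98, 0.0]
force: [-0.1, 1.9, 6.7]
gripper_width: 0.78
```

Request:
move_arm(
  commands=[
    [[0.5, 0, 0, -5, 0], [0.5, 0, 0, -15, 0], [0.5, 0, 0, -40, 0], [0.5, 0, 0, -80, 0], [0.5, 0, 0, -120, 0], [0.5, 0, 0, -145, 0], [0.5, 0, 0, -150, 0], [0.5, 0, 0, -150, 0], [0.5, 0, 0, -150, 0]],
  ],
)

```text
t: 6.7
tool_pos: [579.9, -234.9, 145.3]
eef_rot: [-0.001, 0.2, 0.98, 0.0]
force: [-0.4, -0.2, -1.8]
gripper_width: 0.778
```

Run:
```python
from h import *
import pickle
w=imaging.capture("wrist");pickle.dump(w,open("w3.pkl","wb"))
cv2.imwrite("pics/w3.png",cv2.resize(w["image"],(800,600),interpolation=2))
s=arm.sense();print(s["t"],s["tool_pos"],s["force"],s["wrist_torque"],s["gripper_width"])
c=imaging.capture("side");crop(c,290,230,100,100,6,"pics/s3.png")
```

```text
6.75 [ 579.77730196 -234.93883238  144.78862541] [ 0.02586322 -0.57801857 -2.55401316] [-0.00318286  0.1048012  -0.02625601] 0.7820618104013765
```

View pics/w3.png

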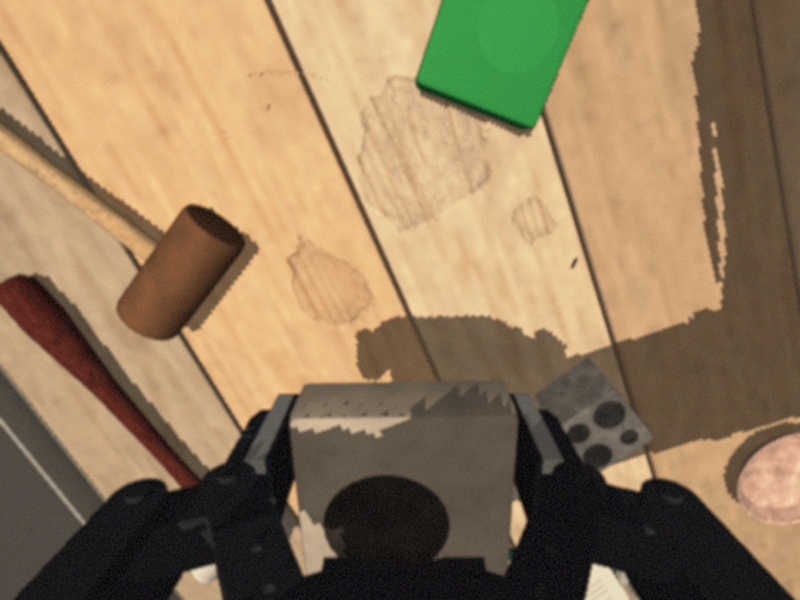

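View pics/s3.png

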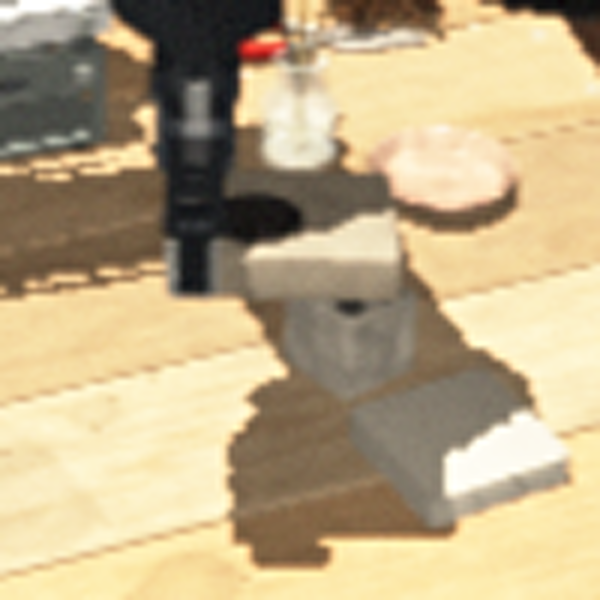

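Block held level. Now I carry it to in front of the jack, clear of the lens and blank.

Request:
move_arm(
  commands=[
    [[0.5, 10, 11, 0, -0.01], [0.5, 30, 34, 0, -0.04], [0.5, 55, 62, 0, -0.08], [0.5, 83, 94, 0, -0.12], [0.5, 111, 125, 0, -0.16], [0.5, 139, 157, 0, -0.2], [0.5, 167, 188, 0, -0.24], [0.5, 195, 220, 0, -0.28], [0.5, 220, 248, 0, -0.31], [0.5, 238, 268, 0, -0.33], [0.5, 248, 279, 0, -0.345], [0.5, 251, 283, 0, -0.347], [0.5, 251, 283, 0, -0.347], [0.5, 251, 283, 0, -0.347], [0.5, 251, 283, 0, -0.347]],
  ],
)

```text
t: 8.3
tool_pos: [461.0, 123.0, 146.1]
eef_rot: [-0.0, 0.029, 1.0, -0.0]
force: [0.4, -0.0, -2.3]
gripper_width: 0.779
```

```bash
cat > st.py <<'E'
from h import *
import sys,pickle
n=sys.argv[1]
s=arm.sense();q=s["eef_rot"];T=Ro.from_quat([q[1],q[2],q[3],q[0]]).as_matrix()
print(round(s["t"],2),s["tool_pos"].round(2),"ang",round(np.arctan2(T[1,0],T[0,0]),4),"F",s["force"].round(2),"M",s["wrist_torque"].round(2),"g",round(s["gripper_width"],3))
for c in sys.argv[2:]:
    w=imaging.capture(c);pickle.dump(w,open(f"{n}{c}.pkl","wb"))
    if c=="wrist": cv2.imwrite(f"pics/{n}{c}.png",cv2.resize(w["image"],(800,600),interpolation=2))
    else: crop(w,230,170,140,105,5.5,f"pics/{n}{c}.png")
E
python3 st.py a4 wrist side top
```

```text
8.3 [461.03 122.95 146.09] ang 3.0843 F [ 0.41 -0.05 -2.33] M [-0.05  0.07  0.04] g 0.779
```

View pics/a4wrist.png

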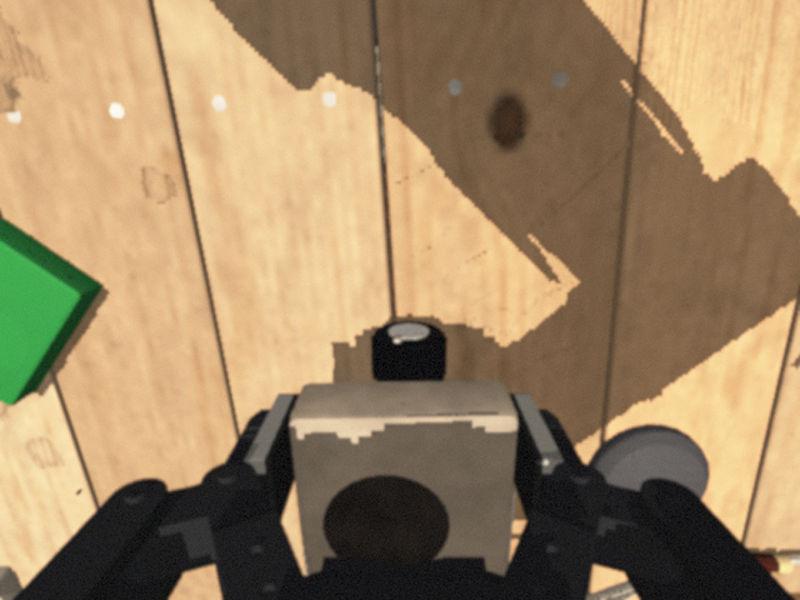

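View pics/a4side.png

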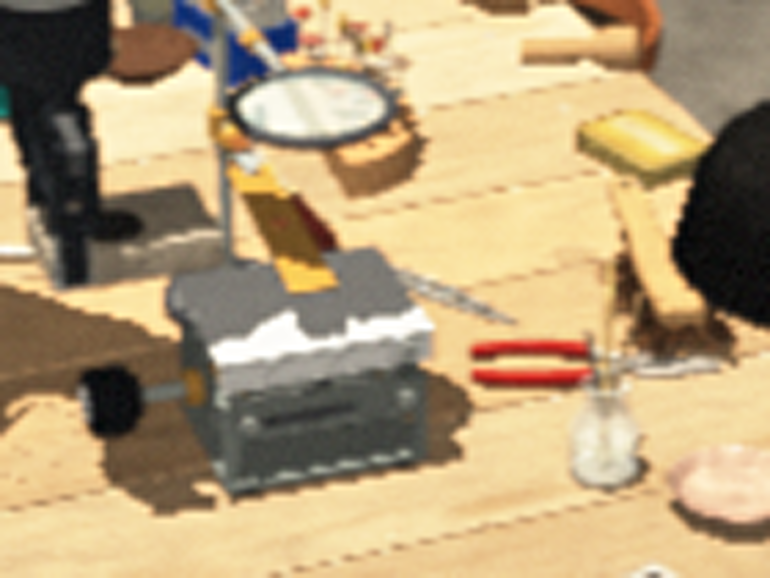

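View pics/a4top.png

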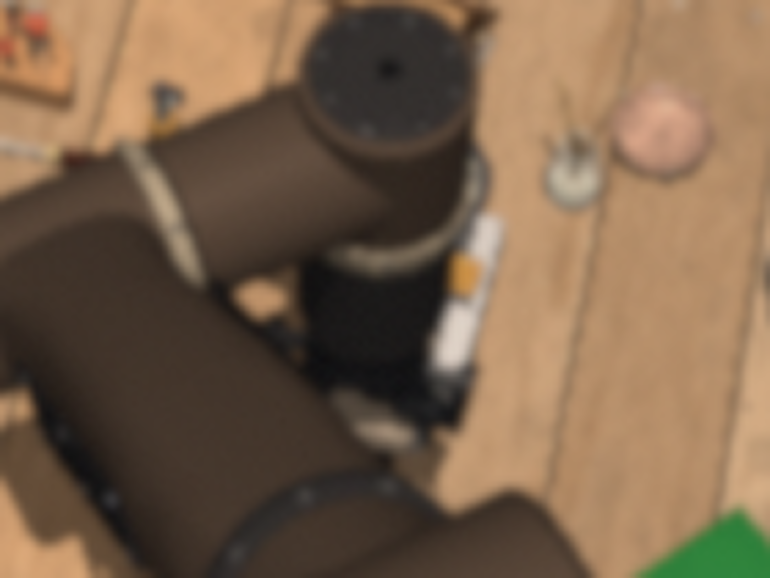

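Request:
move_arm(
  commands=[
    [[0.5, -6, 1, 5, 0], [0.5, -16, 2, 15, 0], [0.5, -22, 2, 25, 0], [0.5, -24, 2, 34, 0], [0.5, -24, 2, 38, 0], [0.5, -24, 2, 40, 0], [0.5, -24, 2, 40, 0], [0.5, -24, 2, 40, 0]],
  ],
)

```text
t: 9.25
tool_pos: [485.1, 124.4, 106.6]
eef_rot: [0.0, 0.028, 1.0, 0.0]
force: [0.2, -0.7, -2.8]
gripper_width: 0.779
```

```bash
python3 st.py a5 side wrist
```

```text
9.25 [485.14 124.44 106.63] ang 3.0857 F [ 0.16 -0.72 -2.83] M [0.03 0.08 0.04] g 0.779
```

View pics/a5side.png

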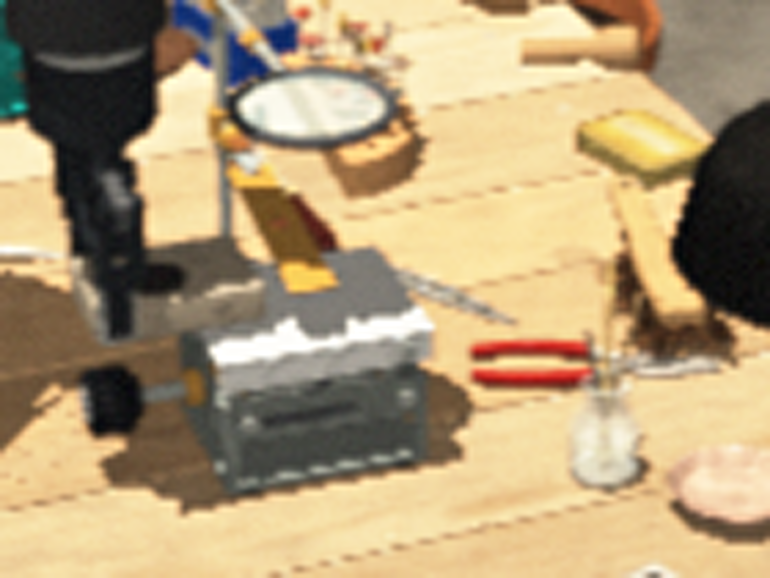

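Request:
move_arm(
  commands=[
    [[0.5, 0, 0, 2, 0], [0.5, 0, 0, 4, 0], [0.5, 0, 0, 5, 0], [0.5, 0, 0, 5, 0]],
  ],
)

```text
t: 9.75
tool_pos: [485.0, 124.2, 101.1]
eef_rot: [-0.0, 0.028, 1.0, -0.0]
force: [0.2, 0.4, -2.8]
gripper_width: 0.778
```

Request:
move_arm(
  commands=[
    [[0.5, 0, 0, 1, 0], [0.5, 0, 0, 2, 0], [0.5, 0, 0, 2, 0]],
  ],
)

```text
t: 10.05
tool_pos: [485.0, 124.2, 99.1]
eef_rot: [-0.0, 0.028, 1.0, -0.0]
force: [-0.0, -0.1, -1.8]
gripper_width: 0.78
```

Request:
move_arm(
  commands=[
    [[0.5, 0, 0, 1, 0], [0.5, 0, 0, 2, 0], [0.5, 0, 0, 2, 0]],
  ],
)

```text
t: 10.35
tool_pos: [485.0, 124.2, 97.2]
eef_rot: [-0.0, 0.028, 1.0, -0.0]
force: [0.3, -0.6, -1.8]
gripper_width: 0.774
```

```bash
python3 st.py a6 side
```

```text
10.35 [485.02 124.23  97.15] ang 3.0854 F [ 0.28 -0.59 -1.79] M [ 0.04  0.07 -0.01] g 0.774
```

View pics/a6side.png

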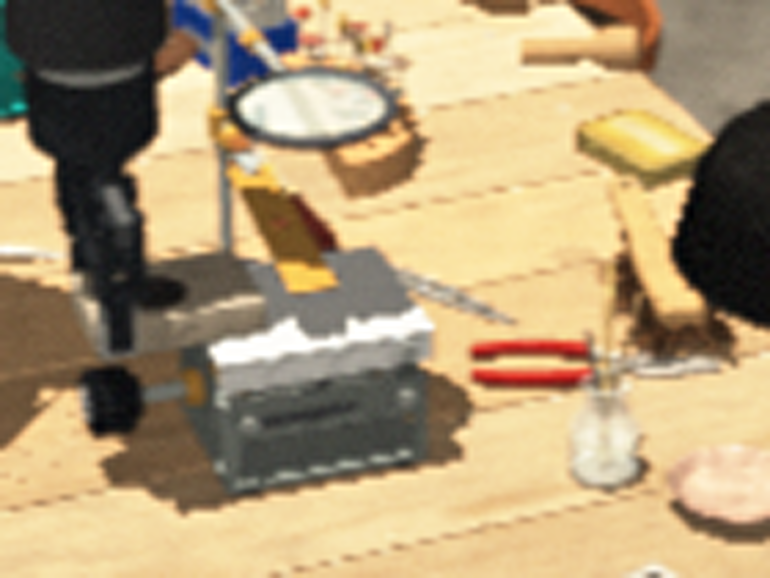

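Request:
move_arm(
  commands=[
    [[0.5, 0, 0, 1, 0], [0.5, 0, 0, 2, 0], [0.5, 0, 0, 2, 0]],
  ],
)

```text
t: 10.7
tool_pos: [485.2, 124.4, 96.0]
eef_rot: [0.0, 0.028, 1.0, 0.0]
force: [-5.0, -0.7, 7.0]
gripper_width: 0.784
```

Request:
move_arm(
  commands=[
    [[0.5, 0, 0, 1, 0], [0.5, 0, 0, 2, 0], [0.5, 0, 0, 2, 0]],
  ],
)

```text
t: 11.0
tool_pos: [485.1, 124.5, 94.5]
eef_rot: [0.0, 0.028, 1.0, 0.0]
force: [-8.8, 0.9, 13.2]
gripper_width: 0.779
```

Request:
move_arm(
  commands=[
    [[0.5, 0, 0, -2, 0], [0.5, 0, 0, -4, 0], [0.5, 0, 0, -5, 0], [0.5, 0, 0, -5, 0]],
  ],
)

```text
t: 11.4
tool_pos: [485.1, 124.3, 98.2]
eef_rot: [-0.0, 0.028, 1.0, -0.0]
force: [-0.7, -0.9, -1.2]
gripper_width: 0.779
```

```bash
python3 st.py a7 side wrist
```

```text
11.4 [485.1  124.27  98.24] ang 3.0853 F [-0.72 -0.94 -1.21] M [0.   0.09 0.03] g 0.779
```

View pics/a7side.png

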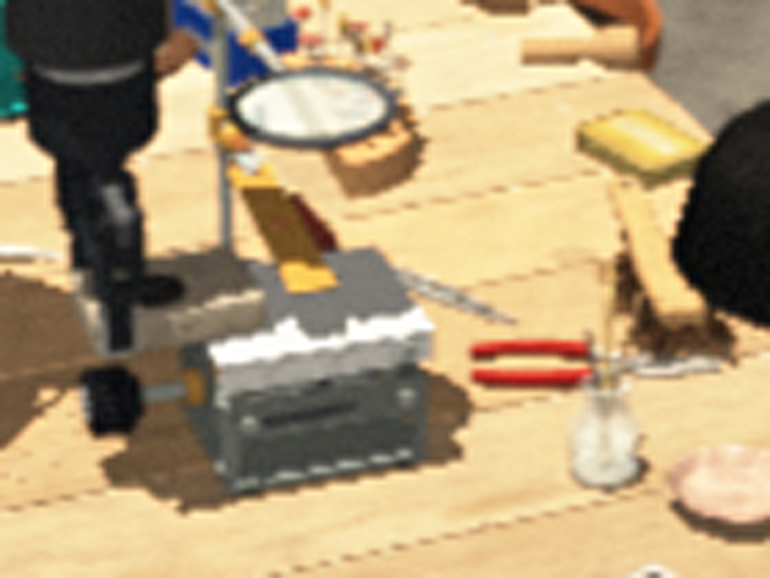

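View pics/a7wrist.png

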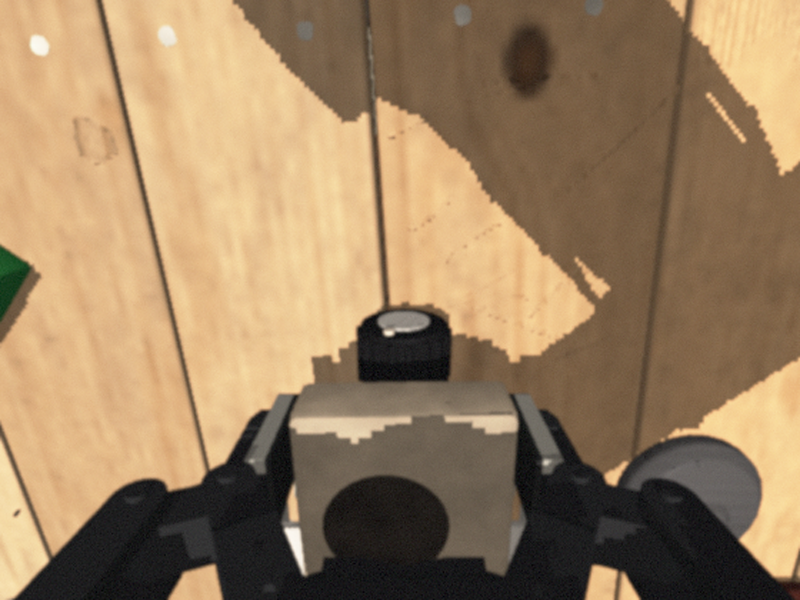

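Block is aligned with the knob and platform (both mid-lines at u≈404). The platform top was felt at z≈98. Sliding in 28 mm, setting down and releasing.

Request:
move_arm(
  commands=[
    [[0.5, -3, 0, 0, 0], [0.5, -9, 0, 0, 0], [0.5, -16, 0, 0, 0], [0.5, -23, 0, 0, 0], [0.5, -27, 0, 0, 0], [0.5, -28, 0, 0, 0], [0.5, -28, 0, 1, 0], [0.5, -28, 0, 2, 0], [0.5, -28, 0, 3, 0], [0.5, -28, 0, 3, 0], [1, -28, 0, 3, 0], [1, -28, 0, 3, 0], [1, -28, 0, 3, 0], [1, -28, 0, 3, 0]],
  ],
)

```text
t: 12.9
tool_pos: [513.1, 122.8, 95.3]
eef_rot: [0.0, 0.028, 1.0, 0.0]
force: [-0.4, -0.7, -0.5]
gripper_width: 1.0
```

```bash
python3 st.py a8 side wrist
```

```text
12.9 [513.09 122.77  95.29] ang 3.0855 F [-0.35 -0.71 -0.51] M [-0.02  0.02  0.  ] g 1.0
```

View pics/a8side.png

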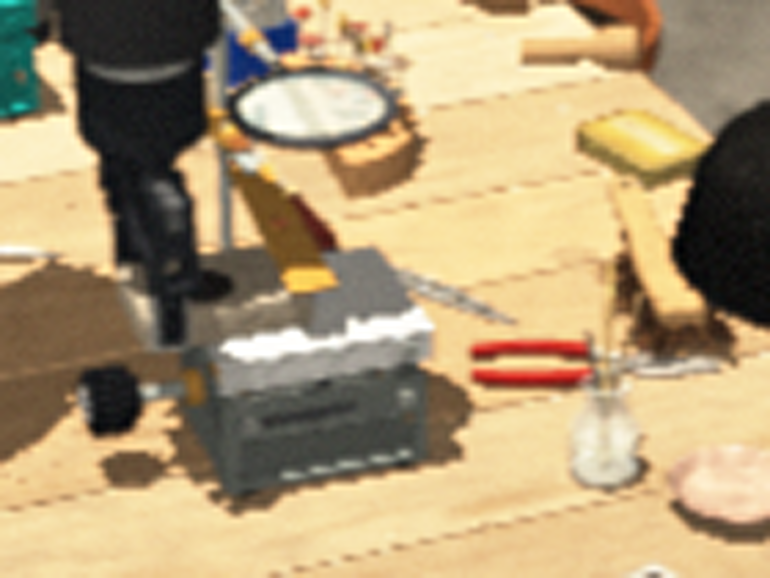

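View pics/a8wrist.png

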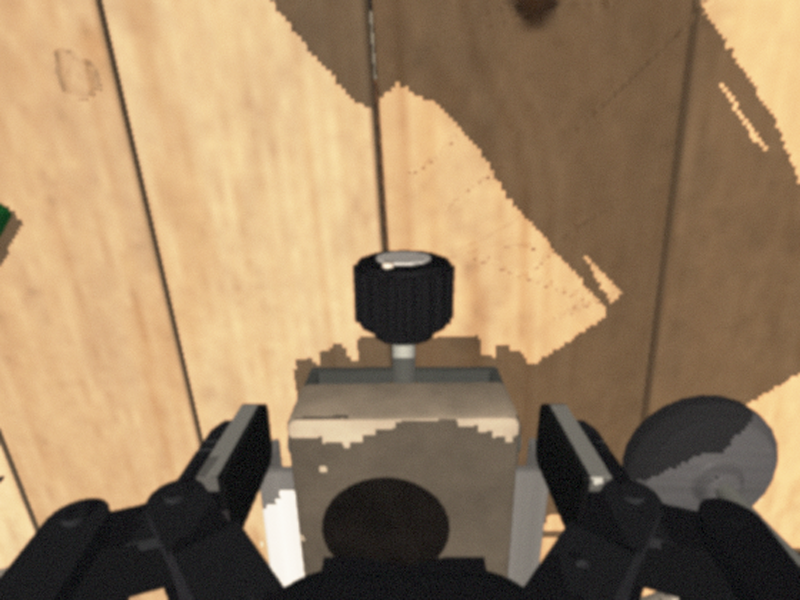

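Block is set down flat, let go and centred across the platform (margins u 262–290 on the left and 518–545 on the right). It needs about 45 mm more. I back off, turn 90°, then push with the back of the open leading finger.

Request:
move_arm(
  commands=[
    [[1, 5, 0, 0, 0], [1, 20, 0, 0, 0], [1, 38, 0, -5, 0], [1, 56, 0, -10, 0], [1, 70, 0, -15, -0.1], [1, 76, 0, -15, -0.24], [1, 78, 0, -15, -0.38], [1, 78, 0, -15, -0.52], [1, 78, 0, -15, -0.66], [1, 78, 0, -15, -0.8], [1, 78, 0, -15, -0.94], [1, 78, 0, -15, -1.08], [1, 78, 0, -15, -1.22], [1, 78, 0, -12, -1.36], [1, 78, 0, -5, -1.5], [1, 78, 0, 3, -1.572], [1, 78, 0, 6, -1.572], [1, 78, 0, 6, -1.572], [1, 78, 0, 6, -1.572]],
  ],
)

```text
t: 14.9
tool_pos: [435.2, 127.2, 89.5]
eef_rot: [0.0, -0.687, 0.727, -0.0]
force: [0.4, -0.1, -0.4]
gripper_width: 1.002
```

```bash
python3 st.py a9 side wrist
```

```text
14.9 [435.21 127.18  89.53] ang -1.6274 F [ 0.4  -0.11 -0.38] M [0.08 0.03 0.05] g 1.002
```

View pics/a9side.png

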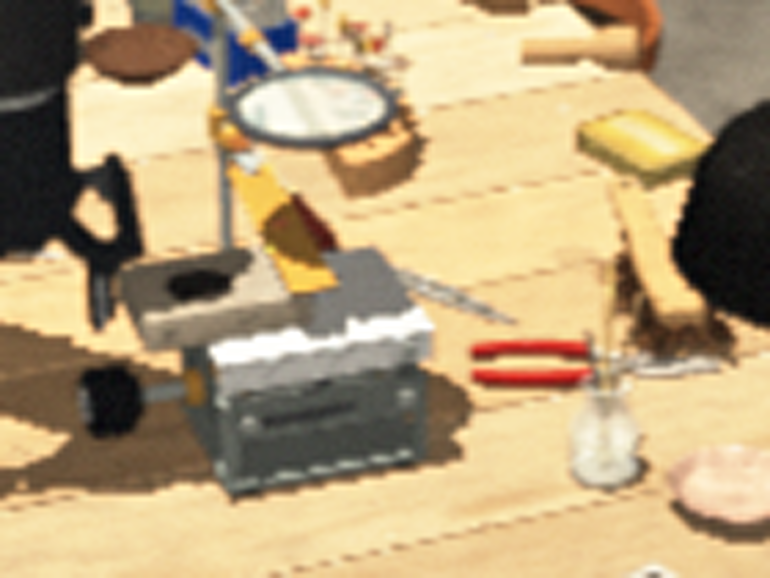

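View pics/a9wrist.png

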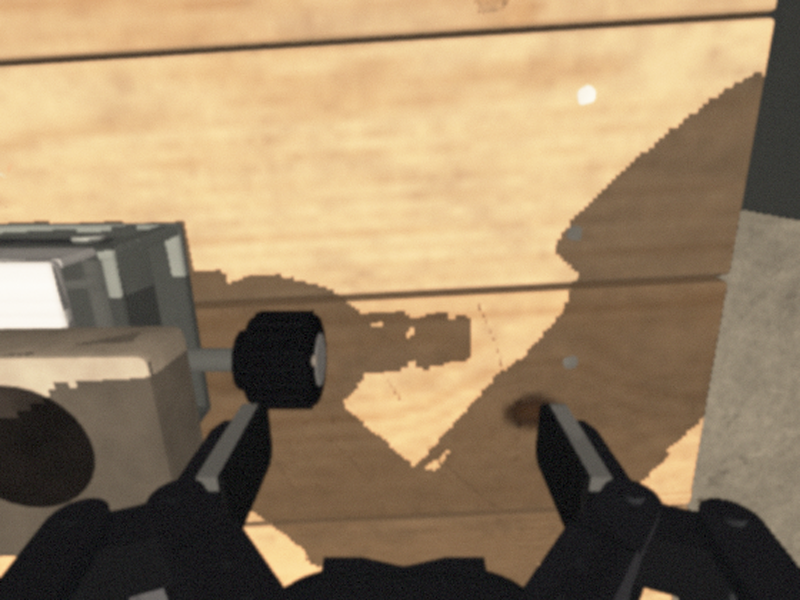

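The outer knuckle sits about 13 mm beyond the fingertip's back and about 20 mm below the lens height, so it clears. Pushing in.

Request:
move_arm(
  commands=[
    [[1, 0, -4, 0, 0], [1, 0, -8, 0, 0], [1, 0, -11, 0, 0], [1, 0, -14, 0, 0], [1, 0, -17, 0, 0], [1, 0, -20, 0, 0], [1, 0, -23, 0, 0], [1, 0, -26, 0, 0], [1, 0, -29, 0, 0], [1, 0, -32, 0, 0], [1, 0, -35, 0, 0], [1, 0, -38, 0, 0], [1, 0, -41, 0, 0], [1, 0, -43, 0, 0], [1, 0, -44, 0, 0], [1, 0, -44, 0, 0]],
  ],
)

```text
t: 16.6
tool_pos: [479.3, 124.7, 89.3]
eef_rot: [0.0, -0.687, 0.726, -0.0]
force: [0.7, -0.1, -0.7]
gripper_width: 0.998
```

```bash
python3 st.py a10 side wrist
```

```text
16.6 [479.35 124.7   89.32] ang -1.6258 F [ 0.7  -0.14 -0.68] M [-0.   -0.01  0.  ] g 0.998
```

View pics/a10side.png

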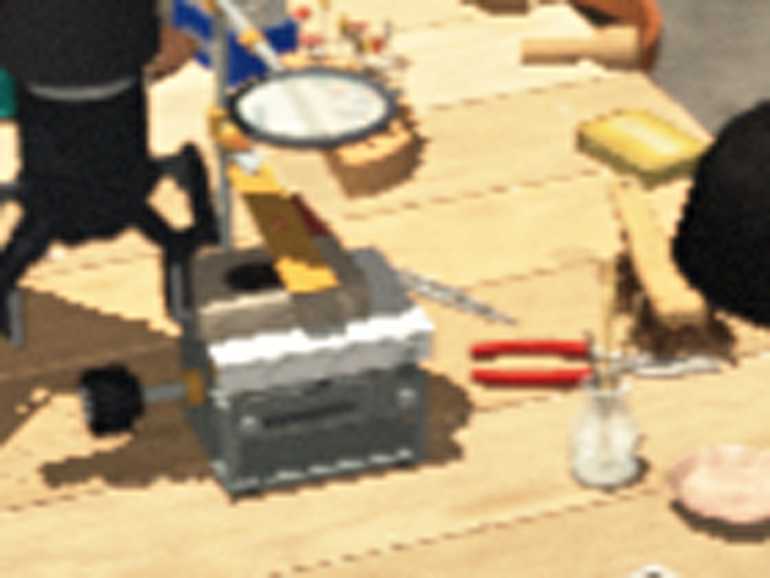

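View pics/a10wrist.png

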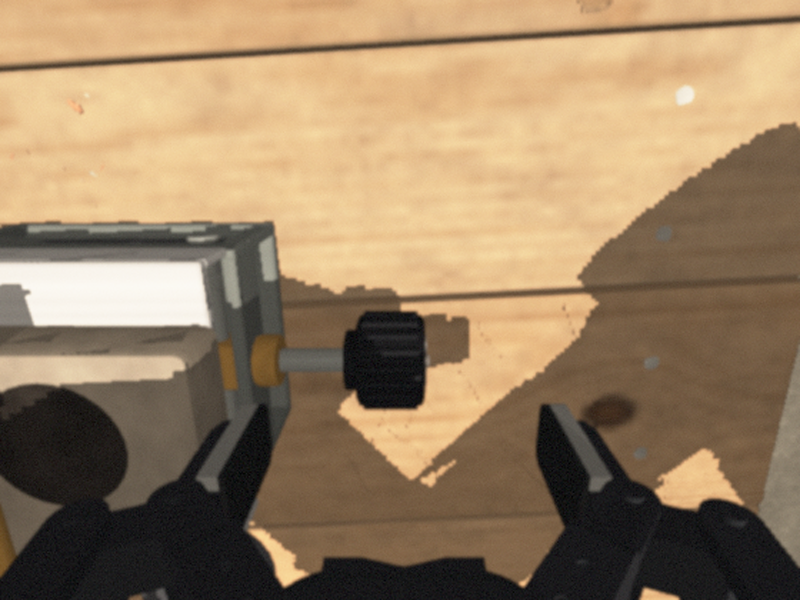

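Request:
move_arm(
  commands=[
    [[1, 0, -3, 0, 0], [1, 0, -6, 0, 0], [1, 0, -9, 0, 0], [1, 0, -11, 0, 0], [1, 0, -12, 0, 0], [1, 0, -12, 0, 0], [1, 0, -8, 0, 0], [1, 0, 0, 0, 0], [1, 0, 15, 0, 0], [1, 0, 30, 0, 0], [1, 0, 45, 0, 0], [1, 0, 50, 0, 0], [1, 0, 50, 0, 0]],
  ],
)

```text
t: 18.0
tool_pos: [428.4, 127.7, 89.7]
eef_rot: [0.0, -0.688, 0.726, -0.0]
force: [0.1, -0.4, 0.0]
gripper_width: 0.997
```

```bash
python3 st.py a11 side wrist top
```

```text
18.0 [428.39 127.68  89.72] ang -1.6243 F [ 0.14 -0.41  0.01] M [-0.06 -0.01  0.01] g 0.997
```

View pics/a11side.png

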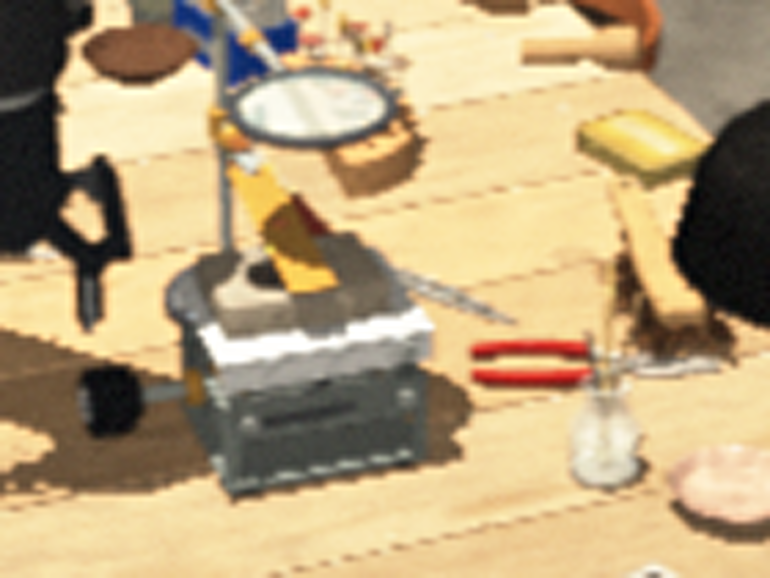

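View pics/a11wrist.png

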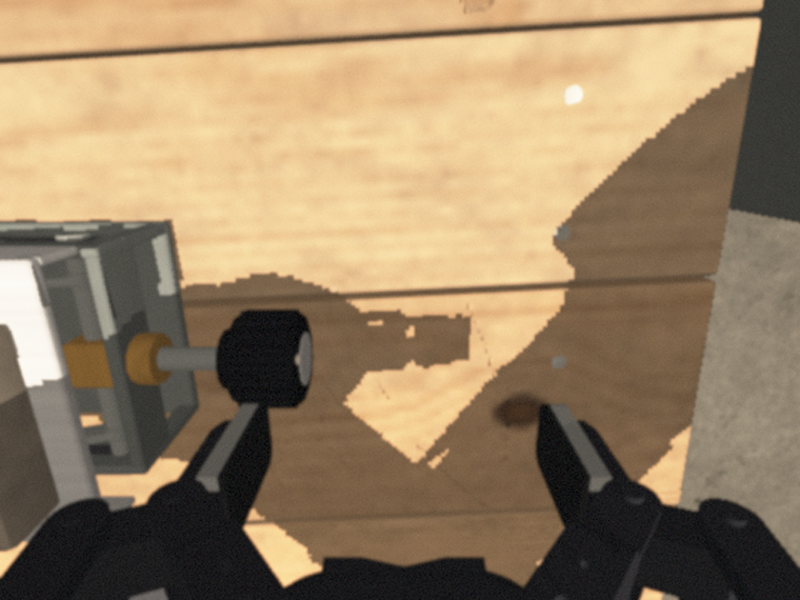

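Request:
move_arm(
  commands=[
    [[1, 0, 0, -15, 0.1], [1, 0, 0, -30, 0.25], [1, 0, 0, -50, 0.4], [1, 0, -5, -70, 0.55], [1, 0, -10, -90, 0.7], [1, 0, -12, -105, 0.84], [1, 0, -12, -110, 0.98], [1, 0, -12, -110, 1.12], [1, 0, -12, -110, 1.26], [1, 0, -12, -110, 1.4], [1, 0, -12, -110, 1.54], [1, 0, -12, -110, 1.572], [1, 0, -12, -110, 1.572], [1, 0, -12, -110, 1.572]],
  ],
)

```text
t: 19.55
tool_pos: [441.4, 126.7, 199.2]
eef_rot: [-0.0, 0.028, 1.0, -0.0]
force: [0.8, 0.5, -0.2]
gripper_width: 1.0
```

```bash
python3 st.py a12 wrist side
```

```text
19.55 [441.43 126.72 199.18] ang 3.0864 F [ 0.82  0.53 -0.21] M [-0.02  0.01 -0.01] g 1.0
```

View pics/a12wrist.png

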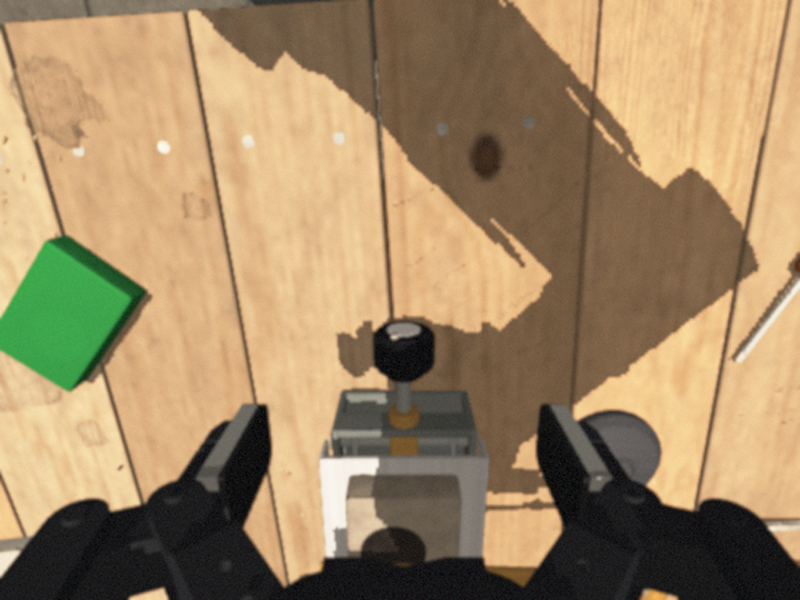

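Run:
```python
from h import *
import pickle
w=pickle.load(open("a12wrist.pkl","rb"));k=800/560
cv2.imwrite("pics/a12c.png",cv2.resize(w["image"][300:400,210:355],None,fx=5.5,fy=5.5,interpolation=2))
for n,u,v,z in [("plat",322,458,98),("plat",487,458,98),("blk top",348,476,122),("blk top",460,476,122)]: print(n,onz(w,u/k,v/k,z).round(1))
```

```text
plat [536.4  72.7  98. ]
plat [542.  174.6  98. ]
blk top [531.7  92.  122. ]
blk top [535.1 155.3 122. ]
```

View pics/a12c.png

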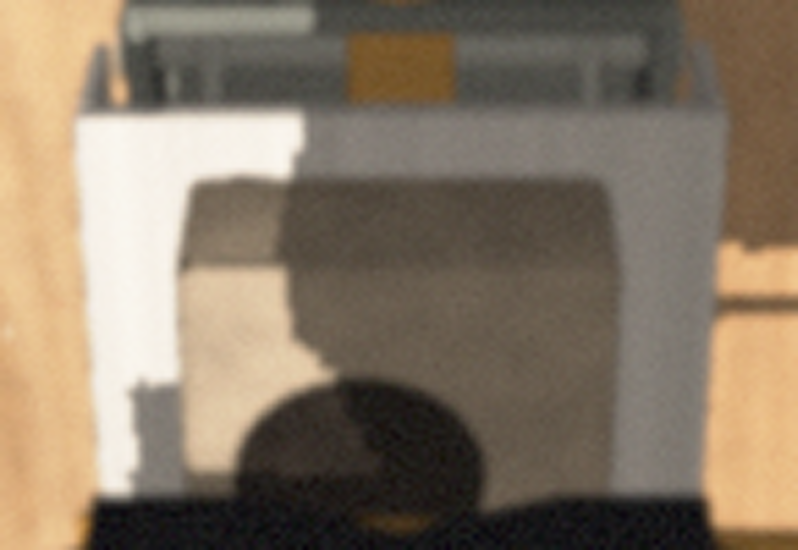

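Run:
```python
from h import *
import pickle
w=pickle.load(open("a12wrist.pkl","rb"));f=lambda u,v,z:onz(w,210+u/5.5,300+v/5.5,z)
for n,u,v,z in [("plat",78,110,98),("plat",726,110,98),("blk bot",193,178,98),("blk bot",606,178,98),("blk top",182,266,122),("blk top",618,266,122)]: print(n,f(u,v,z).round(1))
```

```text
plat [535.7  71.7  98. ]
plat [541.4 175.6  98. ]
blk bot [549.9  88.9  98. ]
blk bot [553.5 156.1  98. ]
blk top [546.7  90.2 122. ]
blk top [550.2 155.4 122. ]
```

Block verified on the platform: front margin ≈13 mm (14 is ideal), about 1 mm off across, and square. Next is the knob. The tool can't roll, so I use the two pads as a rack. The +y pad presses the knob's +y side while moving up, and the −y pad presses the −y side while moving down.

Request:
move_arm(
  commands=[
    [[0.7, -20, 0, 10, 0], [0.7, -40, 0, 40, 0], [0.7, -45, 0, 80, 0], [0.7, -45, 0, 115, 0], [0.7, -45, 0, 145, 0], [0.7, -45, 0, 170, 0], [0.7, -45, 0, 180, 0], [0.7, -45, 0, 183, 0], [0.7, -45, 0, 183, 0], [0.7, -45, 0, 183, 0]],
  ],
)

```text
t: 20.65
tool_pos: [486.9, 124.8, 17.5]
eef_rot: [0.001, 0.028, 1.0, 0.001]
force: [0.6, -0.3, -0.1]
gripper_width: 0.7
```

```bash
python3 st.py a13 wrist side
```

```text
20.65 [486.92 124.8   17.48] ang 3.0858 F [ 0.59 -0.26 -0.08] M [ 0.02 -0.05 -0.05] g 0.7
```

View pics/a13wrist.png

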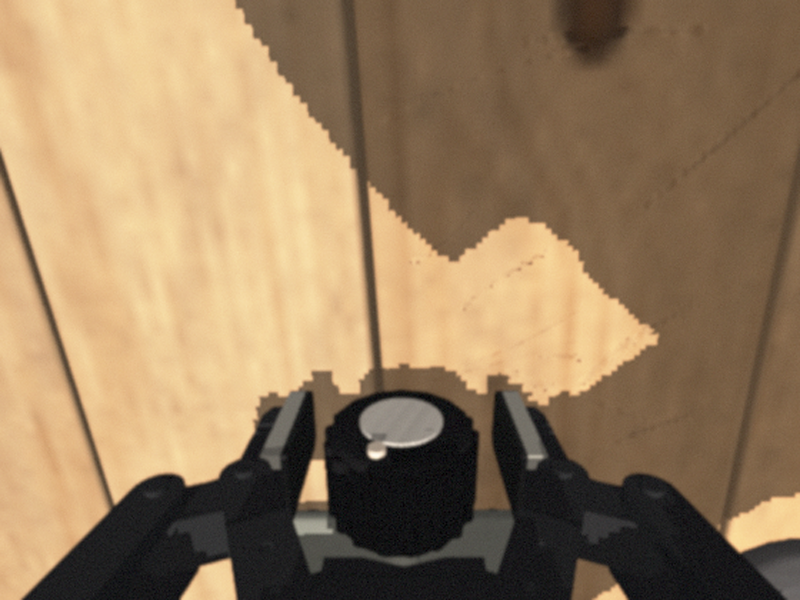

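View pics/a13side.png

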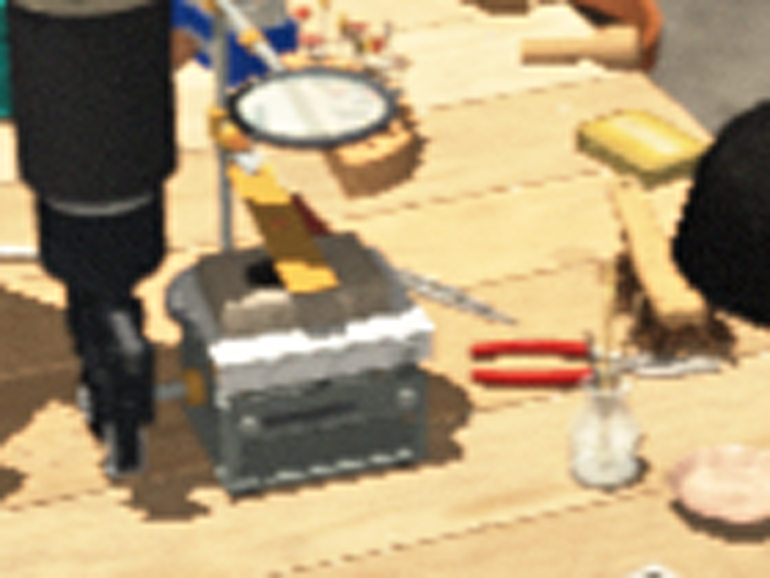

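The wrist view shows the knob between the open pads (u 327–478), and a bright dot on its face at (376,450) serves as a rotation mark. Pressing the +y pad on.

Request:
move_arm(
  commands=[
    [[0.7, 0, -5, 0, 0], [0.7, 0, -9, 0, 0], [0.7, 0, -12, 0, 0], [0.7, 0, -13, 0, 0], [0.7, 0, -13, 0, 0]],
  ],
  force=120,
)

```text
t: 21.25
tool_pos: [485.7, 113.4, 16.6]
eef_rot: [0.001, 0.028, 1.0, 0.002]
force: [-7.0, 15.8, 1.0]
gripper_width: 0.703
```

```bash
python3 st.py a14 wrist
```

```text
21.25 [485.74 113.38  16.64] ang 3.0857 F [-7.05 15.8   0.98] M [5.17 2.48 0.23] g 0.703
```

View pics/a14wrist.png

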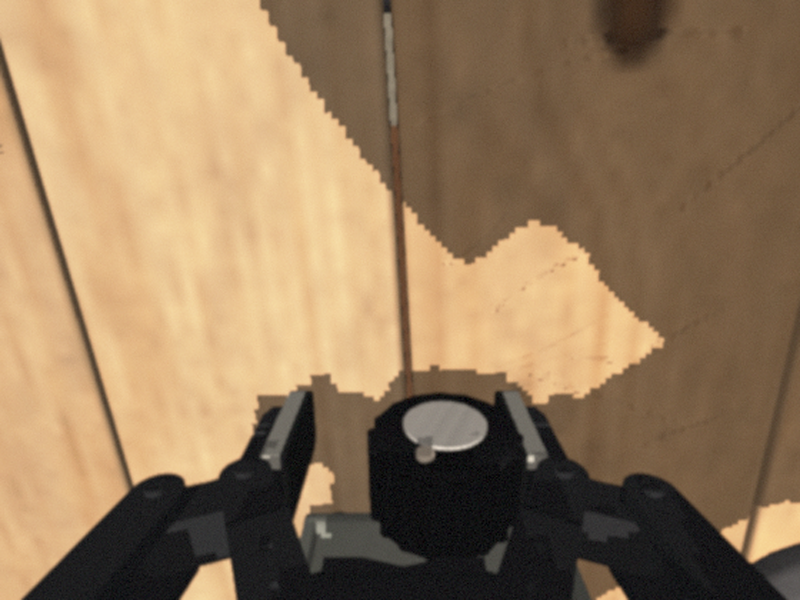

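Request:
move_arm(
  commands=[
    [[0.7, 0, -1, 0, 0], [0.7, 0, -1, -3, 0], [0.7, 0, -1, -6, 0], [0.7, 0, -1, -9, 0], [0.7, 0, -1, -12, 0], [0.7, 0, -1, -12, 0]],
  ],
)

```text
t: 21.9
tool_pos: [485.8, 113.2, 28.5]
eef_rot: [0.001, 0.028, 1.0, 0.002]
force: [-8.1, 19.3, -3.0]
gripper_width: 0.7
```

```bash
python3 st.py a15 wrist
```

```text
21.9 [485.76 113.24  28.46] ang 3.086 F [-8.05 19.33 -2.98] M [6.71 2.65 0.29] g 0.7
```

View pics/a15wrist.png

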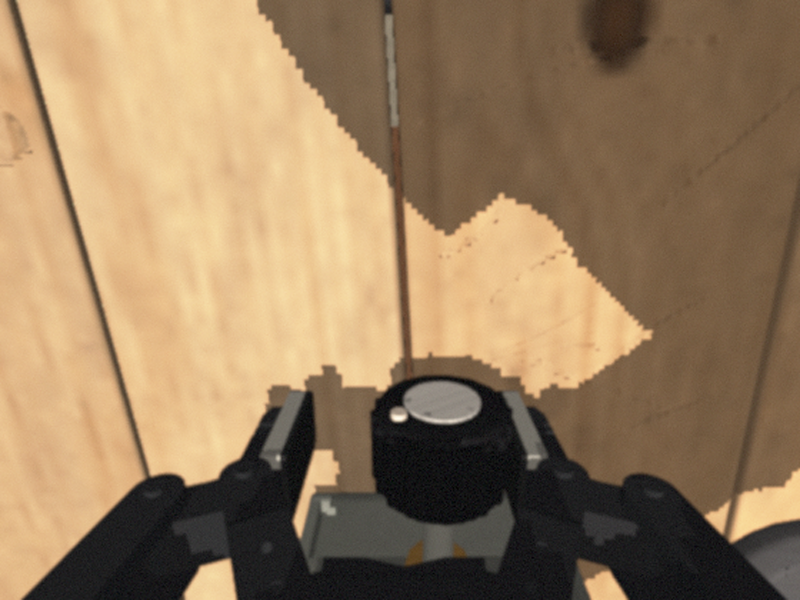

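The rack works: the dot moved clockwise from (−20,+27) to (−43,+12) relative to the face centre, about 0.6 rad for 12 mm. Continuing.

Request:
move_arm(
  commands=[
    [[0.7, 0, 0, -3, 0], [0.7, 0, 0, -6, 0], [0.7, 0, 0, -9, 0], [0.7, 0, 0, -12, 0], [0.7, 0, 0, -15, 0], [0.7, 0, 0, -18, 0], [0.7, 0, 0, -18, 0]],
  ],
)

```text
t: 22.65
tool_pos: [485.8, 113.1, 46.4]
eef_rot: [0.001, 0.028, 1.0, 0.002]
force: [-6.3, 17.0, -2.4]
gripper_width: 0.701
```

```bash
python3 st.py a16 wrist side
```

```text
22.65 [485.75 113.05  46.45] ang 3.0856 F [-6.35 16.99 -2.45] M [6.22 2.29 0.27] g 0.701
```

View pics/a16wrist.png

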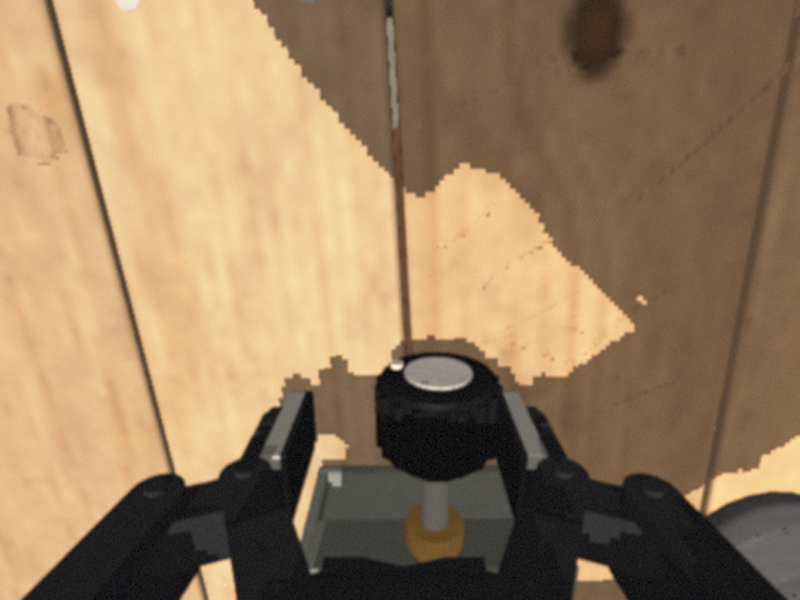

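View pics/a16side.png

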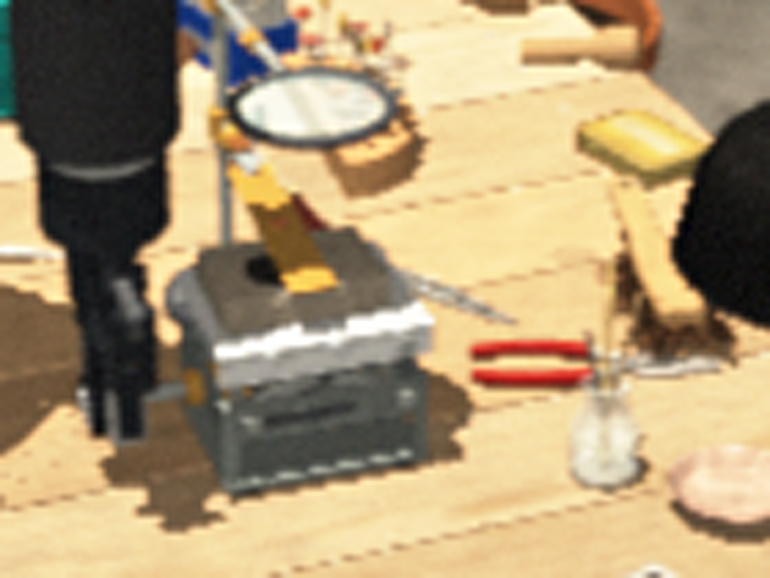

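Request:
move_arm(
  commands=[
    [[0.7, 0, 8, 0, 0], [0.7, 0, 16, 0, 0], [0.7, 0, 23, 0, 0], [0.7, 0, 27, 0, 0], [0.7, 0, 28, 0, 0], [0.7, 0, 28, 0, 0], [0.7, 0, 28, 3, 0], [0.7, 0, 28, 6, 0], [0.7, 0, 28, 9, 0], [0.7, 0, 28, 12, 0], [0.7, 0, 28, 12, 0]],
  ],
)

```text
t: 23.85
tool_pos: [486.6, 135.1, 34.3]
eef_rot: [-0.001, 0.028, 1.0, -0.002]
force: [7.0, -17.8, 2.9]
gripper_width: 0.702
```

```bash
python3 st.py a17 wrist side
```

```text
23.85 [486.56 135.06  34.28] ang 3.0859 F [  6.99 -17.84   2.94] M [-6.08 -2.45  0.31] g 0.702
```

View pics/a17wrist.png

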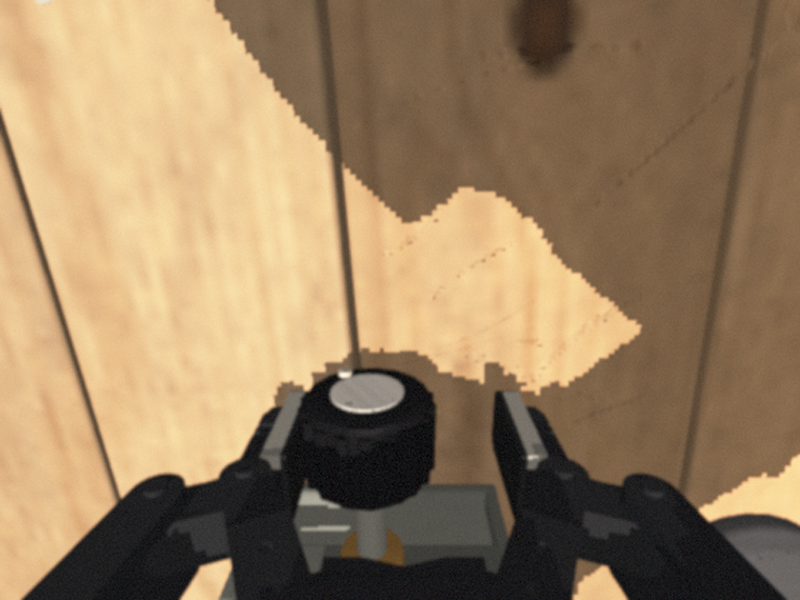

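Request:
move_arm(
  commands=[
    [[0.7, 0, 0, 3, 0], [0.7, 0, 0, 6, 0], [0.7, 0, 0, 9, 0], [0.7, 0, 0, 12, 0], [0.7, 0, 0, 12, 0]],
  ],
)

```text
t: 24.45
tool_pos: [486.5, 135.0, 22.2]
eef_rot: [-0.001, 0.028, 1.0, -0.002]
force: [7.8, -18.0, 2.5]
gripper_width: 0.697
```

```bash
python3 st.py a18 wrist side
cat > tr.py <<'E'
from h import *
import sys,pickle
# track features in the side view vs. reference a12: template match with subpixel peak (upsampled)
def track(n,ref="a12",cam="side"):
    A=pickle.load(open(f"{ref}{cam}.pkl","rb"))["image"];B=pickle.load(open(f"{n}{cam}.pkl","rb"))["image"]
    out={}
    for nm,(x,y,w,h) in {"lens":(272,181,32,18),"blanktip":(279,216,14,8),"platedgeR":(303,224,8,14),"base":(270,252,36,10)}.items():
        k=8
        t=cv2.resize(cv2.cvtColor(A[y:y+h,x:x+w],6),None,fx=k,fy=k,interpolation=2)
        s=cv2.resize(cv2.cvtColor(B[y-5:y+h+5,x-3:x+w+3],6),None,fx=k,fy=k,interpolation=2)
        r=cv2.matchTemplate(s,t,cv2.TM_CCOEFF_NORMED);_,m,_,p=cv2.minMaxLoc(r)
        out[nm]=(p[0]/k-3,p[1]/k-5,round(m,3))
    return out
if __name__=="__main__":
    for n in sys.argv[1:]: print(n,track(n))
E
python3 tr.py a13 a16 a17 a18
python3 - <<'E'
import pickle,cv2,numpy as np
I=[pickle.load(open(f"{n}side.pkl","rb"))["image"] for n in ("a12","a18")]
cv2.imwrite("pics/cmp18.png",np.hstack([cv2.resize(i[205:255,262:318],None,fx=7,fy=7,interpolation=2) for i in I]))
E
```

```text
24.45 [486.52 134.96  22.25] ang 3.0858 F [  7.77 -18.01   2.5 ] M [-6.2  -2.64  0.3 ] g 0.697
a13 {'lens': (0.0, 0.0, 0.996), 'blanktip': (0.0, 0.0, 0.955), 'platedgeR': (0.0, 0.0, 0.997), 'base': (0.0, 0.0, 0.996)}
a16 {'lens': (0.0, 0.0, 0.994), 'blanktip': (0.375, 0.25, 0.793), 'platedgeR': (-0.5, -0.75, 0.967), 'base': (0.125, 0.0, 0.99)}
a17 {'lens': (0.0, 0.0, 0.999), 'blanktip': (0.0, -0.125, 0.895), 'platedgeR': (-0.625, -0.875, 0.928), 'base': (0.0, 0.0, 0.989)}
a18 {'lens': (0.0, 0.0, 0.999), 'blanktip': (0.0, -0.25, 0.846), 'platedgeR': (-0.875, -1.25, 0.918), 'base': (0.125, 0.0, 0.983)}
```

View pics/cmp18.png

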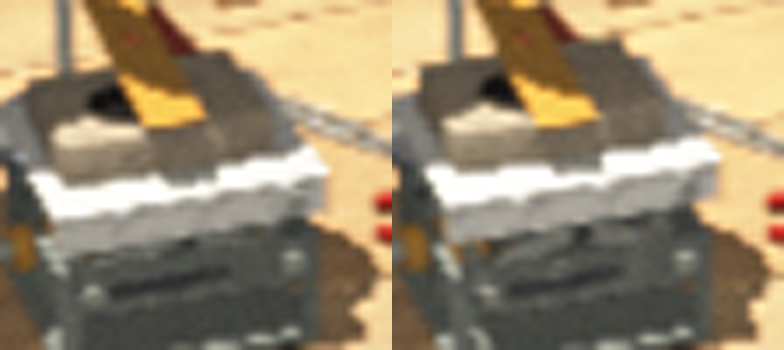

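View pics/a18wrist.png

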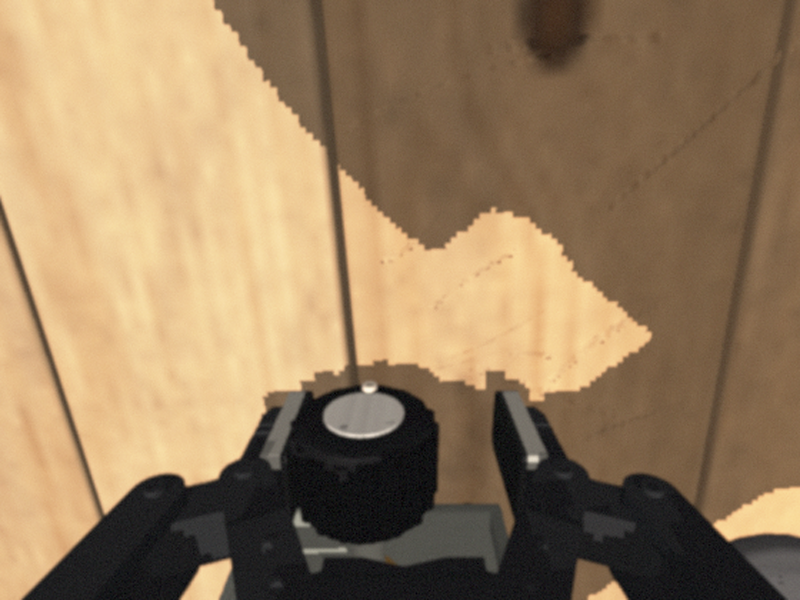

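Dot tracking gives about 2.8 rad so far, so the platform is up roughly 7 mm, which is close to the smallest possible gap. I lift off and take a reference view of the blank with the wrist camera from higher up.

Request:
move_arm(
  commands=[
    [[0.7, 0, -8, 0, 0], [0.7, 0, -14, 0, 0], [0.7, 0, -14, -20, 0], [0.7, 0, -14, -60, 0], [0.7, 5, -14, -105, 0], [1, 25, -14, -150, 0], [1, 42, -14, -190, 0], [1, 45, -14, -205, 0], [1, 45, -14, -209, 0], [1, 45, -14, -209, 0], [1, 45, -14, -209, 0]],
  ],
)

```text
t: 25.65
tool_pos: [440.8, 126.5, 229.9]
eef_rot: [-0.001, 0.028, 1.0, -0.001]
force: [-0.6, 0.2, -0.6]
gripper_width: 1.003
```

```bash
python3 st.py b1 wrist side top
python3 - <<'E'
from h import *
import pickle
w=pickle.load(open("b1wrist.pkl","rb"))["image"];o=pickle.load(open("w1.pkl","rb"))["image"]
cv2.imwrite("pics/b1c.png",cv2.resize(w[300:410,200:400],None,fx=4,fy=4,interpolation=2))
cv2.imwrite("pics/b1o.png",cv2.resize(o[290:400,200:400],None,fx=4,fy=4,interpolation=2))
E
```

```text
25.65 [440.76 126.49 229.95] ang 3.0851 F [-0.56  0.25 -0.57] M [-0.06 -0.   -0.03] g 1.003
```

View pics/b1c.png

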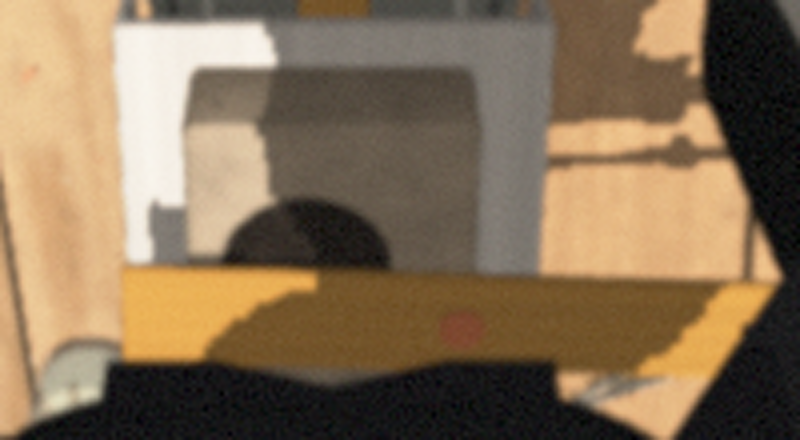

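View pics/b1o.png

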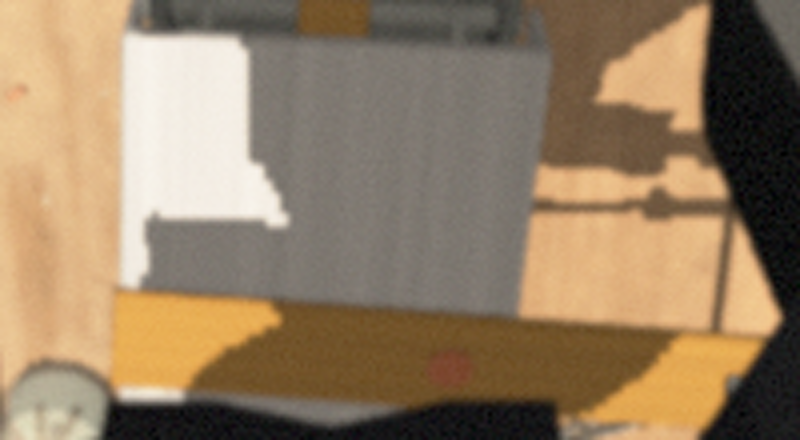

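View pics/b1side.png

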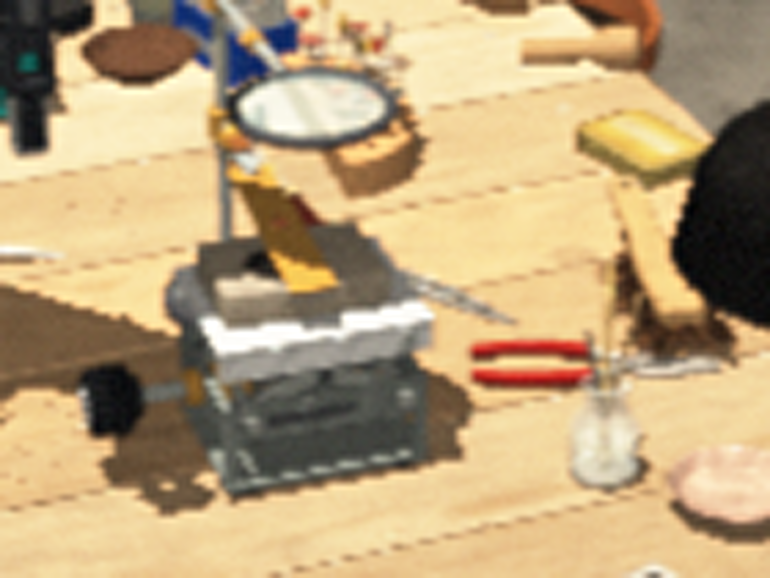

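Request:
move_arm(
  commands=[
    [[0.7, -20, 0, 10, 0], [0.7, -40, 0, 40, 0], [0.7, -45, 0, 85, 0], [0.7, -45, 0, 130, 0], [0.7, -45, 0, 170, 0], [0.7, -45, 0, 200, 0], [0.7, -45, -6, 208, 0], [0.7, -45, -11, 208, 0], [0.7, -45, -14, 208, 0], [0.7, -45, -14, 208, 0], [0.7, -45, -14, 205, 0], [0.7, -45, -14, 202, 0], [0.7, -45, -14, 199, 0], [0.7, -45, -14, 196, 0], [0.7, -45, -14, 192, 0], [0.7, -45, -14, 192, 0]],
  ],
)

```text
t: 27.4
tool_pos: [485.9, 113.2, 41.0]
eef_rot: [0.001, 0.028, 1.0, 0.002]
force: [-3.8, 15.7, -4.5]
gripper_width: 0.7
```

```bash
python3 st.py b2 wrist side
```

```text
27.4 [485.92 113.2   41.01] ang 3.0861 F [-3.76 15.73 -4.53] M [5.48 1.89 0.28] g 0.7
```

View pics/b2wrist.png

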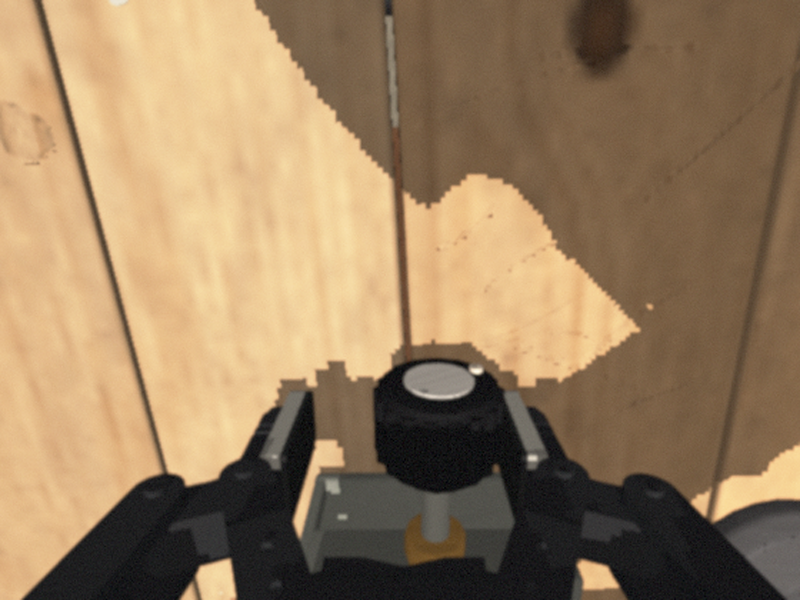

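Request:
move_arm(
  commands=[
    [[0.7, 0, 8, 0, 0], [0.7, 0, 14, 0, 0], [0.7, 0, 14, -20, 0], [0.7, 0, 14, -60, 0], [0.7, 5, 14, -100, 0], [1, 25, 14, -145, 0], [1, 42, 14, -180, 0], [1, 45, 14, -190, 0], [1, 45, 14, -192, 0], [1, 45, 14, -192, 0], [1, 45, 14, -192, 0]],
  ],
)

```text
t: 28.6
tool_pos: [440.9, 126.3, 230.0]
eef_rot: [-0.001, 0.028, 1.0, -0.001]
force: [0.1, -0.9, 0.4]
gripper_width: 0.998
```

```bash
python3 st.py b3 wrist side top
cat > bl.py <<'E'
from h import *
import sys,pickle
def edge(img,u,v0,v1,ch):  # subpixel row of strongest gradient in column band
    k=4
    g=img[v0:v1,u-2:u+3].astype(float).mean(1)@np.array(ch)
    g=cv2.GaussianBlur(g.reshape(-1,1),(1,5),1).ravel();d=np.abs(np.gradient(g));i=int(d.argmax());i=min(max(i,1),len(d)-2)
    a,b,c=d[i-1:i+2];return v0+i+0.5*(a-c)/(a-2*b+c)
for n in sys.argv[1:]:
    im=pickle.load(open(f"{n}wrist.pkl","rb"))["image"]
    # blank front edge at left tip zone / middle: saturation-like channel (R-B)
    e=[edge(im,u,350,385,(-1,0,1)) for u in (236,245,255,290,300,310,325,335)]
    p=[edge(im,u,295,312,(1,1,1)) for u in (240,250,290,310)]
    # top near edge of the block
    t=[edge(im,u,322,345,(1,1,1)) for u in (252,256,260)]
    print(n,"blank",np.round(e,2),"plat",np.round(p,2),"blkbotleft",np.round(t,2))
    w=pickle.load(open(f"{n}wrist.pkl","rb"))
A=[pickle.load(open(f"{n}wrist.pkl","rb"))["image"] for n in sys.argv[1:3]]
cv2.imwrite("pics/bl.png",np.vstack([cv2.resize(a[300:400,200:400],None,fx=3,fy=3,interpolation=2) for a in A]))
g=[cv2.cvtColor(a,6).astype(np.float32) for a in A]
for nm,(x,y,w,h) in {"bench nails":(80,80,300,60),"foot":(410,270,60,60),"base/knob":(240,215,70,60)}.items():
    print(nm,cv2.phaseCorrelate(g[0][y:y+h,x:x+w],g[1][y:y+h,x:x+w],cv2.createHanningWindow((w,h),cv2.CV_32F)))
E
python3 bl.py b1 b3
```

```text
28.6 [440.9  126.33 229.98] ang 3.0849 F [ 0.08 -0.91  0.39] M [-0.02 -0.02  0.04] g 0.998
b1 blank [366.11 366.33 366.39 366.79 367.8  367.92 368.74 370.31] plat [305.24 305.35 304.68 304.83] blkbotleft [330.45 330.29 330.5 ]
b3 blank [366.04 366.3  366.57 366.71 367.65 367.9  368.53 369.81] plat [306.53 306.61 306.27 306.08] blkbotleft [332.35 332.12 332.18]
bench nails ((0.18872172525968267, -0.12760690329844593), 1.0293439559936524)
foot ((0.5402355602365425, -0.21015629192569918), 1.0534796004825169)
base/knob ((0.11160751148835146, -0.11113595257961251), 1.1373713767087017)
```

View pics/bl.png

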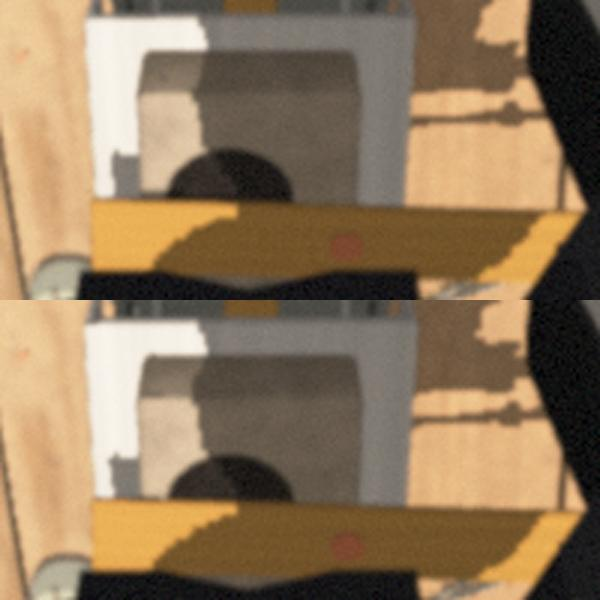

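Excellent repeatability: bench features shifted only ~0.1 px, the platform and block moved 1.3–1.8 px, and the blank didn't move. No contact yet. Another 16 mm stroke (~2 mm of rise).

Request:
move_arm(
  commands=[
    [[0.7, -20, 0, 10, 0], [0.7, -40, 0, 40, 0], [0.7, -45, 0, 85, 0], [0.7, -45, 0, 130, 0], [0.7, -45, 0, 170, 0], [0.7, -45, 0, 200, 0], [0.7, -45, -6, 208, 0], [0.7, -45, -11, 208, 0], [0.7, -45, -14, 208, 0], [0.7, -45, -14, 208, 0], [0.7, -45, -14, 205, 0], [0.7, -45, -14, 202, 0], [0.7, -45, -14, 199, 0], [0.7, -45, -14, 196, 0], [0.7, -45, -14, 192, 0], [0.7, -45, -14, 192, 0]],
  ],
)

```text
t: 30.35
tool_pos: [486.0, 113.2, 41.0]
eef_rot: [0.001, 0.028, 1.0, 0.002]
force: [-4.0, 15.8, -4.9]
gripper_width: 0.703
```

Request:
move_arm(
  commands=[
    [[0.7, 0, 8, 0, 0], [0.7, 0, 14, 0, 0], [0.7, 0, 14, -20, 0], [0.7, 0, 14, -60, 0], [0.7, 5, 14, -100, 0], [1, 25, 14, -145, 0], [1, 42, 14, -180, 0], [1, 45, 14, -190, 0], [1, 45, 14, -192, 0], [1, 45, 14, -192, 0], [1, 45, 14, -192, 0]],
  ],
)

```text
t: 31.45
tool_pos: [440.9, 126.3, 230.0]
eef_rot: [-0.001, 0.028, 1.0, -0.001]
force: [0.7, 0.2, -0.7]
gripper_width: 1.0
```

```bash
python3 st.py b4 wrist side top;python3 bl.py b1 b4; python3 bl.py b3 b4|tail -3
```

```text
31.45 [440.9  126.3  229.99] ang 3.0849 F [ 0.74  0.16 -0.71] M [-0.01 -0.04  0.05] g 1.0
b1 blank [366.11 366.33 366.39 366.79 367.8  367.92 368.74 370.31] plat [305.24 305.35 304.68 304.83] blkbotleft [330.45 330.29 330.5 ]
b4 blank [367.66 367.78 367.93 368.23 369.01 369.4  370.   370.48] plat [308.09 308.13 307.9  307.69] blkbotleft [333.9  333.83 334.06]
bench nails ((0.25494074222882546, -0.2580182862628533), 1.0080859366522894)
foot ((0.35127433503273053, -0.10293977859500103), 1.0036824650234646)
base/knob ((0.22392070179015633, -0.02775059239400335), 1.073870074307477)
bench nails ((-0.00120544121216426, -0.09756989215594913), 1.0905596122741699)
foot ((0.03813438227152588, 0.027604699273524602), 1.0249711452590096)
base/knob ((0.1121471825293554, 0.1281419081863362), 1.0264625319728145)
```

View pics/bl.png

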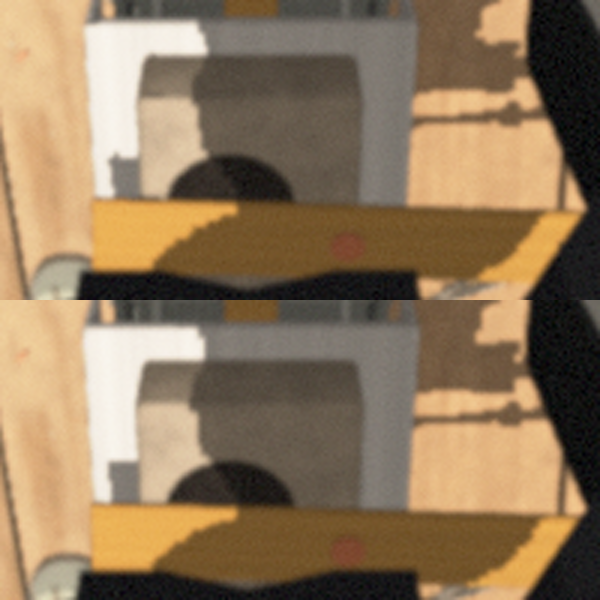

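Contact: the blank's edge has moved about 1.45 px. Converting to mm.

```bash
python3 - <<'E'
from h import *
import pickle
w=pickle.load(open("b4wrist.pkl","rb"))
for nm,u,v,z in [("blank",250,367,135),("blank",300,368.5,135),("plat",250,306,108),("blkbot",256,332,108)]:
    X=onz(w,u,v,z);d=proj(w,X+[0,0,1])[1]-proj(w,X)[1];print(nm,X.round(1),"px/mm",d)
E
python3 tr.py b3 b4
python3 - <<'E'
import sys;sys.path.insert(0,'.')
from tr import track
print(track("b4",ref="b3"),track("b3",ref="b1"),track("b4",ref="b3",cam="side"))
E
```

```text
blank [582.2  90.3 135. ] px/mm 0.8361070347955888
blank [586.4 135.7 135. ] px/mm 0.8397079051761693
plat [535.8  91.9 108. ] px/mm 0.6212736986415166
blkbot [565.5  95.1 108. ] px/mm 0.6796936546115262
b3 {'lens': (0.0, 0.0, 0.998), 'blanktip': (0.0, -0.125, 0.793), 'platedgeR': (-1.125, -2.0, 0.893), 'base': (0.125, 0.0, 0.984)}
b4 {'lens': (0.0, 0.0, 0.998), 'blanktip': (0.0, -0.375, 0.739), 'platedgeR': (-1.625, -2.5, 0.901), 'base': (0.125, 0.0, 0.978)}
{'lens': (0.0, 0.0, 0.998), 'blanktip': (0.0, -0.375, 0.953), 'platedgeR': (-0.25, -0.375, 0.969), 'base': (0.0, 0.0, 0.997)} {'lens': (0.0, 0.0, 0.999), 'blanktip': (0.0, -0.125, 0.969), 'platedgeR': (-0.25, -0.5, 0.969), 'base': (0.0, 0.0, 0.999)} {'lens': (0.0, 0.0, 0.998), 'blanktip': (0.0, -0.375, 0.953), 'platedgeR': (-0.25, -0.375, 0.969), 'base': (0.0, 0.0, 0.997)}
```

The blank is raised about 1.7 mm, inside the 0.15–3 mm window. The block still sits square with the same margins as before, and the arm is clear of everything. Handing in.

Run:
```python
from h import *
s=arm.sense();print(s["t"],s["force"])
print(job.close_job())
```

```text
31.6 [-0.26494635 -0.02689455  0.02250205]
the job is handed in; nothing more can be done
None
```

The soldering block is on the jack under the blank and bearing against it. I handed the job in at 31.6 s of the 72 s allowed.

**Placing the block:** I gripped it by its near end and felt for the platform top, which is at about z = 98 mm. I set the block down short of the magnifier, then pushed it in with the back of an open finger.

**Raising the jack:** The tool cannot roll, so I turned the knob by pressing one pad on its side while moving straight up or down. That was one up stroke, one down stroke, then two more up strokes. Between the last strokes I compared wrist camera views to see when the blank started to move.

**Last checks:**
- **Block position:** after the push it measured about 1 mm off centre both ways and square to the platform. In the last wrist view it looked unchanged, but I did not measure it again.
- **Contact:** the blank did not move before the last stroke. That stroke raised its edge about 1.45 px, or about 1.7 mm ± 0.2 mm. At about 1 N per mm that means roughly 1.7 N on the block, inside the 3 mm limit but more than a bare touch.
- **Robot:** it was clear of everything, with about zero force. I never touched the other tools or the third hand, but did not measure their positions at the end.

**Disagreements:**
- The wrist camera read about 4–5 mm off sideways compared with the two fixed cameras. I corrected for it.
- Shadows made the fixed side camera under-read the early platform rise. For the blank's final rise it gave a similar figure, around 1 mm. I relied on the knob's mark and the wrist images instead.

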